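# Find the hidden carriage with a spring probe and park it at the pointer

### The job

Take the spring probe (the round-handled tool with the wide steel collar) from the wooden rack, put its pin into the slot of the sloped steel cover and slide it along the slot until it drops into the hidden carriage's socket. Then use the probe to pull the carriage along until the probe stands in line with the small pointer beside the slot, push it in until its collar lies flush on the cover, and leave it there as the lock. Leave the two other rack tools, and the wooden block standing on end beside the rack, as they are.

Things in the scene. Friction and masses are not known exactly. Their poses are not given: they have to be found in the camera images.
- cover: Flat steel plate, 110 x 280 mm, 22 mm thick, sloped 30 degrees towards the robot, on a fixed grey housing. Origin: middle of its upper face, 85 mm above the table. z: normal to the face, outward; y: level, along the slot; x: up the slope. A slot 13 mm wide, 116 mm long runs through it along y, centred on the origin. Cap screws 3 mm high at the corners, a rail 3 mm high along the upper edge.
- bar_top (a point): Middle of the slot's floor, 22 mm below the cover's face: the flat top of the hidden carriage bar, which fills the whole slot and slides along it (6 N of friction, stays where left). Its one socket, round, chamfered, 12.5 mm wide, 26 mm deep, square to the face, centred across the slot, starts 12 to 35 mm from this point along the slot, on the side away from the pointer; it must be felt for.
- pointer_tip (a point): Tip of the small fixed aluminium pointer (10 mm high at most) that points down the slope at the slot, on the face, 25 mm up the slope from the slot's centre line, 12 to 35 mm to one side or the other of the slot's middle. Only its place along the slot matters. Its y axis is the cover's y axis.
- rack: Fixed wooden block, 56 x 160 x 60 mm high, with a row of three 13 mm square holes along its y axis, at y = -50, 0 and +50 mm. Origin: centre of the underside; z up. The three tools stand upright in the holes in any order.
- probe_grip (a point): Spring probe, about 0.11 kg: round black handle 20 mm thick, 14 to 66 mm above the underside of a steel collar 32 mm wide, 8 mm thick; below it a 10 mm steel pin, 40 mm long, which springs up to 10 mm into the collar (1.2 N at rest, 2.7 N fully in). Point on the axis, 42 mm above the collar's underside: grip here; z along the axis, away from the pin. In the rack the collar lies on the rack's top.
- probe_tip (a point): The tip of the probe's pin, half-round (5 mm radius); 82 mm from the grip point when the spring is at rest, less when it is pushed in.
- gauge_fat_mid (a point): Bystander in the rack: gauge with a fat black handle 26 mm thick, 40 mm high, no collar. Point on its axis, 30 mm above the rack's top.
- gauge_ball_mid (a point): Bystander in the rack: gauge with a thin steel stem and a 24 mm black ball on top, 74 mm high. Point on its axis, 30 mm above the rack's top.
- block_mid (a point): Bystander: plain pine block standing on end beside the rack, 45 x 40 mm, 110 mm high, past the end of the row on the rack's +y side. Its centre. (In front of rack and cover stand a fixed tub, 57 mm high, and a fixed roll of tape, 48 mm high.)
Not all that is in view belongs to the job. Leave any yellow look-alike of the part that bears probe_grip alone.

How it is judged:
By the outcome, as a careful person would: the job done as asked, in the order asked, and still so for the second after the job is handed in, with the robot touching nothing.
It also fails if it takes over 45 s, if anything falls off the work surface, if the arm or the gripper's body presses on something with over 40 N, if the wrist force passes 120 N, or if a joint passes its speed limit or range.

### The arm

A 6-joint arm with a two-finger parallel gripper is mounted at the origin on the work surface; the furniture and walls round the work are solid. World frame = base frame: x ahead of the robot, y to its left, z up, the work surface at z = 0. Lengths are in m, angles in rad, forces in N, time in s.
With the tool pointing down it reaches from about 0.35 to 0.85 m from the base axis. Payload 8.1 kg.
Tool frame: the origin (TCP) lies between the finger pads; the fingertips stand tips_ahead ahead of it and the grasp point (between the pads) lies 8 mm behind it (tips_ahead is the distance from the TCP to the fingertips, in m); z points along the fingers, x is the direction in which the jaws open and shut, and the axes are right-handed (so a half turn about z gives the same grasp; the last joint's range is limited). The gripper opens to 93 mm and grips with 3 to 60 N. Pads are 15 mm wide; open, the fingers measure 128 mm over their backs; the gripper's body (75 mm by 188 mm) begins 65 mm behind the grasp point.
Start: joints at [1.153, 0.13, 1.488, -0, 1.523, -0.085], TCP at [0.196, 0.567, 0.23] pointing down, gripper open.
Joint ranges: [-2.96, 2.96], [-0.89, 2.26], [0.02, 2.5], [-1.34, 4.48], [0, 2.73], [-2.66, 2.66]. Speed limits (rad/s): [2.39, 2.39, 2.79, 3.14, 3.14, 3.14].

### API

Orientations are given as a rotation vector (axis times angle).
In Python, from plant import * gives the robot as it stands.
- The arm moves only by the tool play_rows, never from a script. Its argument "increments" is a list that holds one entry, the list of rows, each a list of 4 numbers: the shift along the tool's x, y, z in cm, then the turn about the tool's z in rad. A call has 1 to 5 rows; each row is the pose to reach, as a shift and turn from the pose measured when the call began, along the tool's axes at that moment; what a row does not reach only later rows make up. A row lasts 1/10 s, in which the tool goes at most 50 mm and 8.59 degrees, less where a joint would pass 70% of its speed; a pose out of reach is approached as far as the arm can. A call with a gripper value outside its range is refused whole. "jaw" is the finger opening in cm, from 0 to 9.3, set as the call begins (left out, the last holds). The fingers move at their own pace and stop on an object; "squeeze" is the grip in N (left out, the last holds). Time passes only in rows, so rows that repeat a pose let the fingers close. It gives the time, the measured TCP pose, the force and the opening at its end, in the units of the state.
- read_state(): the state, without advancing time (a new reading comes with each control period).
- read_camera(name): name is "side" or "top" or "wrist"; returns (picture, depth): 480x640x3 uint8, blue, green, red; 480x640 float32, m along the optical axis (not along the pixel's ray), 0 where there is no reading.
- camera_params(name): a dict with "K" (3x3 intrinsics, pixels), "eye" and "orientation" of the camera in the world. Camera axes: x right, y up, looking along -z (the intrinsics and any distortion apply to the point x, -y, -z); pixel columns grow to the right and rows downward; lengths in m; the calibration is good to about 2 mm. The wrist camera is an equidistant fisheye: a pixel r from the principal point sees the ray r / f radians off the axis. A picture is of the moment at which its call begins: read the wrist's pose just before it. camera_params takes no time and is no camera call; for the wrist camera it gives the pose at the moment of the call.
- close_job(): hands the job in, once; it reports no verdict.
The state is a dict: "t": time; "q": joint angles; "dq": joint speeds; "joint_torque": joint torques, N m; "tool_pos": TCP position; "orientation": TCP orientation; "force": force on the tool from outside, world axes, zero at the start; "wrist_torque": the same for the moment, N m; "opening": finger opening in m.
Only numpy, scipy, OpenCV 4.12 (cv2) and the standard library are available. Lean on these libraries where they do the work, as an engineer would, in place of code of your own. Each camera call takes 0.05 s, during which the arm holds its last target.

## Working session

There is one attempt and no reset: what is moved stays moved. The work goes in short steps, Python scripts to look and compute and a tool call to move; the robot and the scene stay as the last step left them, time stands still between calls to the robot, and variables do not carry over. Pictures are saved under pics/ and viewed, and the job is handed in when it is done.

Besides the shell and the picture viewer there is one more tool, called after "Request:" in YAML: its name, and indented under it one key for each argument. play_rows: Moves the arm, as the interface text tells. Its arguments: {"type":"object","properties":{"increments":{"type":"array"},"jaw":{"type":"number"},"squeeze":{"type":"number"}},"required":["increments"]}

```bash
ls; mkdir -p pics; cat > h.py <<'E'
from plant import *
import numpy as np, cv2
from scipy.spatial.transform import Rotation as R
np.set_printoptions(precision=4,suppress=True)
E
python3 - <<'E'
from h import *
s=read_state(); print(s)
for n in ("side","top","wrist"):
    p=camera_params(n); print(n,p)
    im,d=read_camera(n); cv2.imwrite(f"pics/{n}0.png",im); np.savez(f"{n}0.npz",im=im,d=d,**{k:np.array(v) for k,v in p.items() if not isinstance(v,str)})
E
```

```text
pics
{'t': 0.0, 'q': array([ 1.1526,  0.1312,  1.4893, -0.    ,  1.523 , -0.0854]), 'dq': array([ 0.0001,  0.0003, -0.0014,  0.0007, -0.0019, -0.0004]), 'joint_torque': array([  0.0012, -55.9826, -49.1784,   0.077 ,   0.0348,  -0.0002]), 'tool_pos': array([0.1958, 0.5666, 0.2286]), 'orientation': array([ 2.558 ,  1.8223, -0.0024]), 'force': array([ 0.565 , -0.3281,  0.4029]), 'wrist_torque': array([0.0063, 0.0129, 0.0269]), 'opening': 0.09309768176019431}
side {'K': array([[514.2305,   0.    , 315.086 ],
       [  0.    , 514.2305, 239.3588],
       [  0.    ,   0.    ,   1.    ]]), 'eye': array([ 0.3821, -0.8655,  0.7074]), 'orientation': array([ 0.9955, -0.0266, -0.0855])}
top {'K': array([[548.6084,   0.    , 313.534 ],
       [  0.    , 548.6084, 235.964 ],
       [  0.    ,   0.    ,   1.    ]]), 'eye': array([0.309 , 0.0615, 1.2983]), 'orientation': array([ 0.0757, -0.1087, -1.5785])}
wrist {'K': array([[371.6483,   0.    , 317.5967],
       [  0.    , 371.6483, 238.5282],
       [  0.    ,   0.    ,   1.    ]]), 'eye': array([0.1168, 0.5949, 0.3829]), 'orientation': array([-0.2674, -0.1871,  1.2278])}
```

View pics/side0.png

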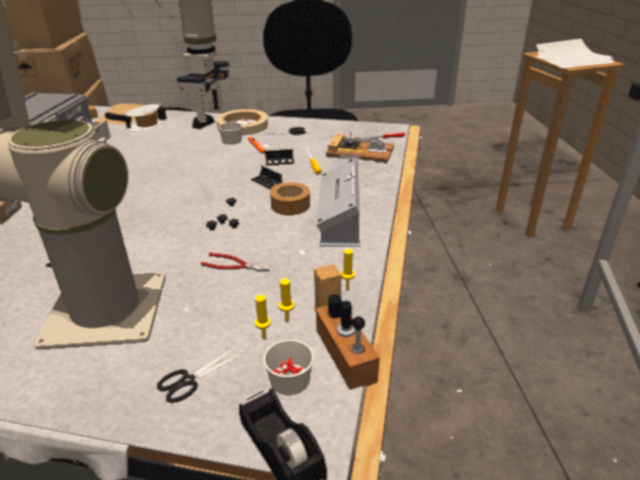

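View pics/top0.png

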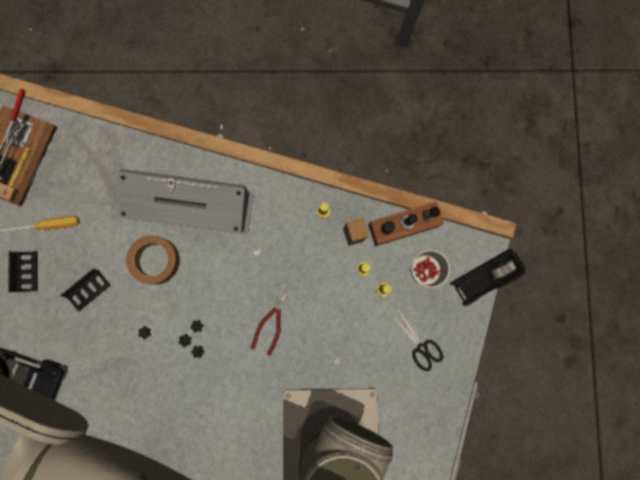

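View pics/wrist0.png

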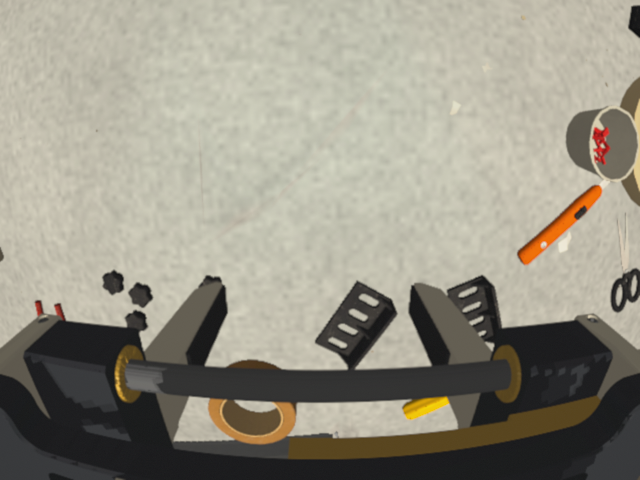

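```bash
python3 - <<'E'
import cv2,numpy as np
s=cv2.imread("pics/side0.png");t=cv2.imread("pics/top0.png")
a=cv2.resize(s[255:395,295:395],None,fx=4,fy=4,interpolation=3)
b=cv2.resize(t[195:255,335:455],None,fx=3.3,fy=3.3,interpolation=3)
c=np.zeros((560,800,3),np.uint8);c[:560,:400]=a;c[:b.shape[0],400:400+b.shape[1]]=b[:, :400]
d=cv2.resize(t[160:240,110:260],None,fx=2.66,fy=2.66,interpolation=3);c[250:250+d.shape[0],400:400+d.shape[1]]=d[:,:400]
cv2.imwrite("pics/c0.png",c)
e=cv2.resize(s[150:250,300:380],None,fx=6,fy=6,interpolation=3);cv2.imwrite("pics/c1.png",e)
E
```

```text
(no output)
```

View pics/c0.png

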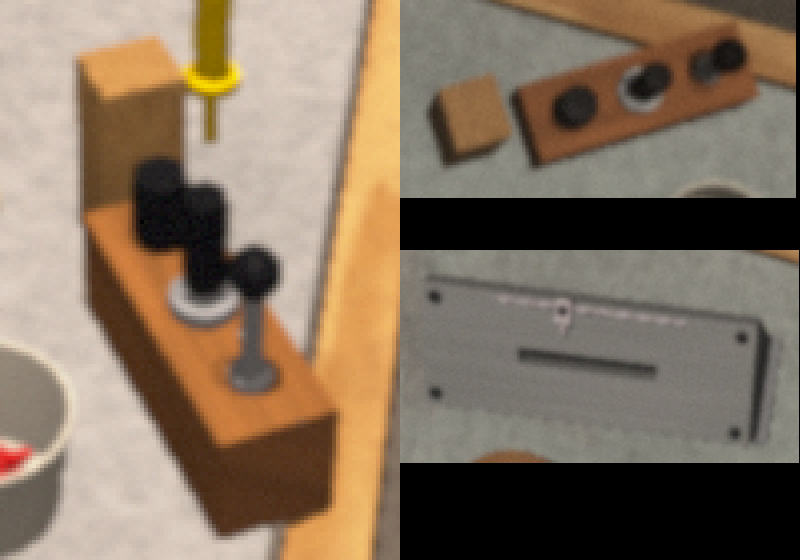

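View pics/c1.png

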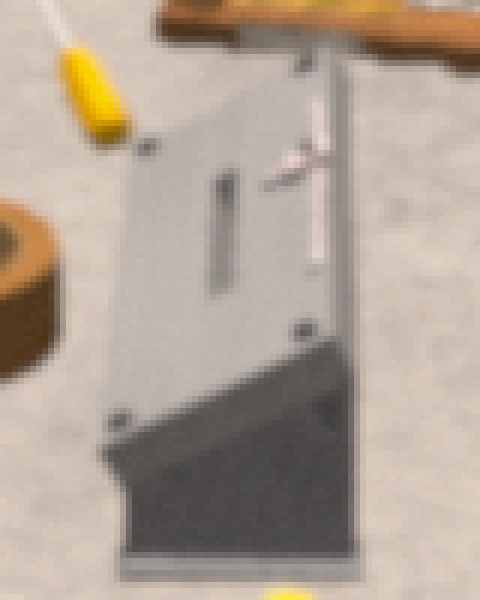

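```bash
cat >> h.py <<'E'
def load(n):
    f=np.load(n+".npz"); return f
def ray(f,u,v,fish=False):
    K=f["K"];x=(u-K[0,2])/K[0,0];y=(v-K[1,2])/K[1,1]
    if fish:
        r=np.hypot(x,y)+1e-12; d=np.array([x/r*np.sin(r),-y/r*np.sin(r),-np.cos(r)])
    else: d=np.array([x,-y,-1.])
    d=R.from_rotvec(f["orientation"]).apply(d); return f["eye"],d/np.linalg.norm(d)
def tri(rays):
    A=np.zeros((3,3));b=np.zeros(3)
    for e,d in rays:
        P=np.eye(3)-np.outer(d,d);A+=P;b+=P@e
    p=np.linalg.solve(A,b); return p,[np.linalg.norm((np.eye(3)-np.outer(d,d))@(p-e))*1e3 for e,d in rays]
def onz(r,z): e,d=r; return e+d*(z-e[2])/d[2]
def onplane(r,p,n): e,d=r; return e+d*((p-e)@n)/(d@n)
def proj(f,P,fish=False):
    c=R.from_rotvec(f["orientation"]).inv().apply(np.asarray(P)-f["eye"]);x,y,z=c[0],-c[1],-c[2]
    if fish:
        h=np.hypot(x,y);t=np.arctan2(h,z);x,y,z=x/h*t,y/h*t,1
    K=f["K"];return np.array([K[0,0]*x/z+K[0,2],K[1,1]*y/z+K[1,2]])
def dpt(f,u,v,fish=False):
    e,d=ray(f,u,v,fish); D=f["d"][int(round(v)),int(round(u))]
    ax=R.from_rotvec(f["orientation"]).apply([0,0,-1]); return e+d*D/(d@ax)
E
python3 - <<'E'
from h import *
T=load("top0");S=load("side0")
print("handle top",tri([ray(T,412.6,218),ray(S,346.7,303.5)]))
# depth checks
for n,f,pts in (("T",T,[(412.6,218),(388,227),(400,235),(440,225),(380,241),(356,230),(150,180),(230,195),(180,215),(310,300)]),("S",S,[(346.7,303.5),(340,330),(335,190)])):
    for p in pts: print(n,p,dpt(f,*p))
print("screws")
k=2.66
tc=[(110+(x-400)/k,160+(y-250)/k) for x,y in [(434,297),(741,338),(735,433),(435,393)]]
sc=[(300+x/6,150+y/6) for x,y in [(303,63),(303,331),(118,420),(147,147)]]
for a,b in zip(tc,sc): print(a,b,*tri([ray(T,*a),ray(S,*b)]))
print("pointer",tri([ray(T,110+165/k,160+80/k),ray(S,300+268/6,150+185/6)]))
E
```

```text
handle top (array([ 0.4851, -0.1796,  0.1241]), [np.float64(0.48875342614801487), np.float64(0.4887534261481009)])
T (412.6, 218) [ 0.4842 -0.179   0.127 ]
T (388, 227) [ 0.4681 -0.1288  0.1032]
T (400, 235) [ 0.4551 -0.1625  0.0609]
T (440, 225) [ 0.4815 -0.2627  0.0309]
T (380, 241) [ 0.4417 -0.1164  0.0614]
T (356, 230) [ 0.4611 -0.0573  0.1106]
T (150, 180) [0.5751 0.3928 0.1117]
T (230, 195) [0.5422 0.2189 0.1031]
T (180, 215) [0.5033 0.3348 0.0722]
T (310, 300) [ 0.3103  0.0433 -0.0008]
S (346.7, 303.5) [ 0.4853 -0.1814  0.1257]
S (340, 330) [ 0.4739 -0.1835  0.0666]
S (335, 190) [0.5255 0.3337 0.0787]
screws
(122.78195488721805, 177.66917293233084) (350.5, 160.5) [0.5827 0.4541 0.1058] [np.float64(0.5856430518284464), np.float64(0.585643051828433)]
(238.1954887218045, 193.08270676691728) (350.5, 205.16666666666666) [0.5465 0.2006 0.1054] [np.float64(0.5448042544084823), np.float64(0.5448042544083739)]
(235.93984962406014, 228.796992481203) (319.6666666666667, 220.0) [0.4728 0.2102 0.0634] [np.float64(0.6065521044778314), np.float64(0.6065521044777732)]
(123.15789473684211, 213.7593984962406) (324.5, 174.5) [0.5098 0.4655 0.0611] [np.float64(0.9142154941436604), np.float64(0.9142154941438064)]
pointer (array([0.554 , 0.3478, 0.0972]), [np.float64(1.3123154454146422), np.float64(1.3123154454146555)])
```

```bash
cat >> h.py <<'E'
C0=np.array([.5280,.3326,.0845]); yc=np.array([.1428,.9897,0]);yc/=np.linalg.norm(yc)
xc=np.array([yc[1]*np.cos(np.pi/6),-yc[0]*np.cos(np.pi/6),.5]); zc=np.cross(xc,yc)
def shift(target,yaw=None):
    s=read_state();r=R.from_rotvec(s["orientation"]);m=r.as_matrix()
    d=m.T@(np.asarray(target)-s["tool_pos"])*100
    cur=np.arctan2(m[1,0],m[0,0]); t=0 if yaw is None else -(yaw-cur)
    t=(t+np.pi)%(2*np.pi)-np.pi
    print("t",s["t"],"pos",s["tool_pos"],"yaw",cur,"tiltz",m[:,2],"F",s["force"],"op",s["opening"]); print("shift cm",d,"turn",t)
E
python3 - <<'E'
from h import *
s=read_state();W=load("wrist0")
m=R.from_rotvec(s["orientation"]).as_matrix();rc=R.from_rotvec(W["orientation"]).as_matrix()
rel=m.T@rc; off=m.T@(W["eye"]-s["tool_pos"]); print("cam axis in tool",rel@[0,0,-1],"off",off)
np.savez("rel.npz",rel=rel,off=off)
for yaw in(1.43,):
  for tp in ([.40,.33,.25],[.44,.33,.25],[.48,.33,.25],[.5,.33,.28]):
    x=np.array([np.cos(yaw),np.sin(yaw),0]);z=np.array([0,0,-1.]);M=np.stack([x,np.cross(z,x),z],1)
    f=dict(K=W["K"],eye=np.array(tp)+M@off,orientation=R.from_matrix(M@rel).as_rotvec())
    print(tp,[proj(f,C0+a*xc+b*yc,True).round() for a,b in((0,0),(0,-.058),(0,.058),(.025,.019),(.05,.12))])
shift([.44,.33,.26],1.43)
E
```

```text
cam axis in tool [-0.0012  0.3014  0.9535] off [ 0.0007 -0.0839 -0.1541]
[0.4, 0.33, 0.25] [array([338., 341.]), array([281., 341.]), array([394., 340.]), array([356., 365.]), array([450., 383.])]
[0.44, 0.33, 0.25] [array([333., 307.]), array([273., 307.]), array([392., 306.]), array([352., 332.]), array([451., 353.])]
[0.48, 0.33, 0.25] [array([327., 269.]), array([265., 269.]), array([389., 269.]), array([348., 296.]), array([453., 320.])]
[0.5, 0.33, 0.28] [array([324., 239.]), array([266., 239.]), array([382., 239.]), array([343., 264.]), array([443., 288.])]
t 0.15 pos [0.1958 0.5667 0.2288] yaw 1.2379921760236288 tiltz [-0.0006 -0.0013 -1.    ] F [-0.3852 -0.1366 -0.749 ] op 0.09316246133197309
shift cm [-14.3973  30.8103  -3.1019] turn -0.19200782397637095
```

Request:
play_rows:
  increments:
    - [[-3, 9, -2, -0.05], [-6, 18, -3, -0.1], [-9, 27, -3, -0.19], [-12.4, 36.5, -3, -0.19], [-12.4, 36.5, -3, -0.19]]

```text
t: 0.65
tool_pos: [0.3934, 0.4134, 0.2536]
orientation: [2.373, 2.058, -0.002]
force: [-0.5, 1.2, 0.4]
opening: 0.0931
```

```bash
python3 - <<'E'
from h import *
shift([.50,.33,.26],1.43)
E
```

```text
t 0.65 pos [0.3934 0.4134 0.2536] yaw 1.4285250144179489 tiltz [-0.0006 -0.0013 -1.    ] F [-0.4576  1.1604  0.4307] op 0.09308660766314317
shift cm [-6.7497 11.7346 -0.6332] turn -0.0014749855820510582
```

Request:
play_rows:
  increments:
    - [[-3.5, 6, -0.5, 0], [-6.7, 11.7, -0.6, 0], [-6.7, 11.7, -0.6, 0], [-6.7, 11.7, -0.6, 0], [-6.7, 11.7, -0.6, 0]]

```text
t: 1.15
tool_pos: [0.4999, 0.3299, 0.2591]
orientation: [-2.376, -2.055, 0.004]
force: [-0.2, 0.8, 1.0]
opening: 0.0926
```

```bash
cat >> h.py <<'E'
def snap(n,tag):
    p=camera_params(n);s=read_state();im,d=read_camera(n)
    cv2.imwrite(f"pics/{tag}.png",im); np.savez(tag+".npz",im=im,d=d,tp=s["tool_pos"],to=s["orientation"],**{k:np.array(p[k]) for k in("K","eye","orientation")}); return im,d
E
python3 - <<'E'
from h import *
shift([.50,.33,.26],1.43)
im,d=snap("wrist","w1"); print((d>0).mean())
E
```

```text
t 1.15 pos [0.4999 0.3299 0.2591] yaw 1.4265203992160922 tiltz [-0.0018 -0.0014 -1.    ] F [-0.1621  0.7676  1.0012] op 0.09263604194481441
shift cm [ 0.0077  0.0076 -0.0928] turn -0.0034796007839075216
0.9962076822916667
```

View pics/w1.png

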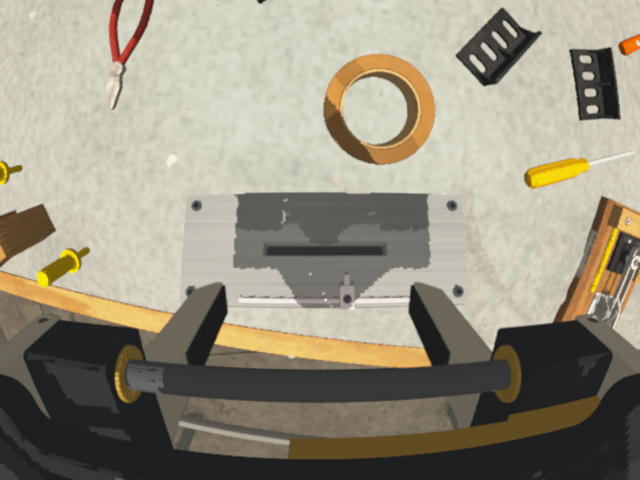

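```bash
python3 - <<'E'
import cv2
s=cv2.imread("pics/w1.png")
cv2.imwrite("pics/c2.png",cv2.resize(s[185:315,250:400],None,fx=5,fy=4.5,interpolation=3))
E
```

```text
(no output)
```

View pics/c2.png

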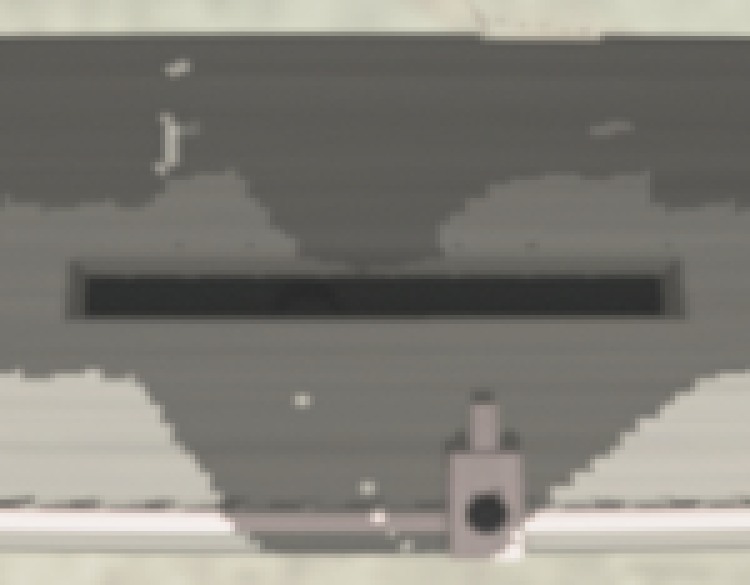

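```bash
python3 - <<'E'
from h import *
W=load("w1")
g=lambda u,v,h=0:(lambda p:np.array([(p-C0)@xc,(p-C0)@yc])*1e3)(onplane(ray(W,u,v,True),C0+h*zc,zc))
for n,u,v,h in(("slotL",263.6,249.7,0),("slotR",386.6,249.7,0),("ptr",347,273.5,.0),("ptr5",347,273.5,.005),("s1",196,205.5,.003),("s2",452,205.5,.003),("s3",458.5,291.5,.003),("s4",191,290.5,.003),("sock",311,252,-.022),("floorL",267,251,-.022),("floorR",383,251,-.022)): print(n,g(u,v,h))
# plane check by depth
D=W["d"]; P=[]
for u in range(240,430,6):
  for v in (215,222,230,268):
    P.append(dpt(W,u,v,True))
P=np.array(P);c=P.mean(0);n=np.linalg.svd(P-c)[2][2];print("plane n",n*np.sign(n[2]),"zc",zc,"offset mm",(c-C0)@zc*1e3, "std",((P-c)@n).std()*1e3)
E
```

```text
slotL [  3.3181 -57.4404]
slotR [ 3.4273 58.3093]
ptr [25.6961 20.4209]
ptr5 [26.3232 20.0362]
s1 [ -40.2568 -126.9277]
s2 [-40.3172 127.0106]
s3 [ 44.9752 127.3202]
s4 [  43.4844 -126.2904]
sock [  1.3803 -13.3293]
floorL [  0.4257 -57.3007]
floorR [ 0.5388 58.7171]
plane n [-0.4949  0.0728  0.8659] zc [-0.4949  0.0714  0.866 ] offset mm -1.3035880880298947 std 0.6653817829130602
```

```bash
cat >> h.py <<'E'
C0=C0+.0022*xc+.0004*yc-.0007*zc
E
python3 - <<'E'
from h import *
T=load("top0");k=3.3
pt=lambda x,y:onz(ray(T,335+(x-400)/k,195+y/k),.06)
a,b,c=pt(518,93),pt(738,25),pt(757,92);d=pt(538,160)
for p,q in((a,b),(d,c)): print(p,q,np.degrees(np.arctan2(*(p-q)[[1,0]])),np.linalg.norm(p-q))
print("centre",(a+b+c+d)/4)
yaw=np.arctan2(*(a-b)[[1,0]])-np.pi/2;print(yaw)
shift([.485,-.18,.26],.31)
E
```

```text
[ 0.483  -0.0964  0.06  ] [ 0.5296 -0.2513  0.06  ] 106.75882718579162 0.16169349350258813
[ 0.4363 -0.1092  0.06  ] [ 0.4824 -0.2628  0.06  ] 106.71184483746165 0.16034407015196595
centre [ 0.4828 -0.1799  0.06  ]
0.2924967131647991
t 1.2 pos [0.4992 0.3307 0.2592] yaw 1.4280928002128548 tiltz [-0.0017 -0.0014 -1.    ] F [ 0.2647  1.2207 -0.3601] op 0.09279165623304231
shift cm [-50.7532   5.8561  -0.0098] turn 1.118092800212855
```

Request:
play_rows:
  increments:
    - [[-5, 0.6, 0, 0.14], [-10, 1.2, 0, 0.28], [-15, 1.8, 0, 0.42], [-20, 2.4, 0, 0.56], [-25, 3, 0, 0.7]]
  jaw: 4.5

```text
t: 1.7
tool_pos: [0.4923, 0.0806, 0.2595]
orientation: [2.937, 1.115, -0.003]
force: [1.4, -0.0, 0.9]
opening: 0.0575
```

```bash
python3 - <<'E'
from h import *
shift([.485,-.18,.24],.29)
E
```

```text
t 1.7 pos [0.4923 0.0806 0.2595] yaw 0.7254321282791101 tiltz [-0.0014 -0.0009 -1.    ] F [ 1.359  -0.0376  0.8539] op 0.05746682003284243
shift cm [-17.8336  19.0177   1.9806] turn 0.43543212827911004
```

Request:
play_rows:
  increments:
    - [[-3.4, 3.6, 0.4, 0.1], [-6.8, 7.2, 0.8, 0.2], [-10.2, 10.8, 1.2, 0.3], [-13.6, 14.4, 1.6, 0.4], [-16.5, 17.6, 2, 0.436]]

```text
t: 2.2
tool_pos: [0.4852, -0.1611, 0.2398]
orientation: [3.108, 0.45, -0.001]
force: [0.6, -0.7, -0.5]
opening: 0.045
```

```bash
python3 - <<'E'
from h import *
shift([.485,-.18,.24],.29)
snap("wrist","w2")
E
```

```text
t 2.2 pos [ 0.4852 -0.1611  0.2398] yaw 0.28748013298924485 tiltz [-0.0008 -0.001  -1.    ] F [ 0.5796 -0.6846 -0.5015] op 0.04504614249289593
shift cm [-0.5601  1.8068 -0.0159] turn -0.002519867010755128
```

View pics/w2.png

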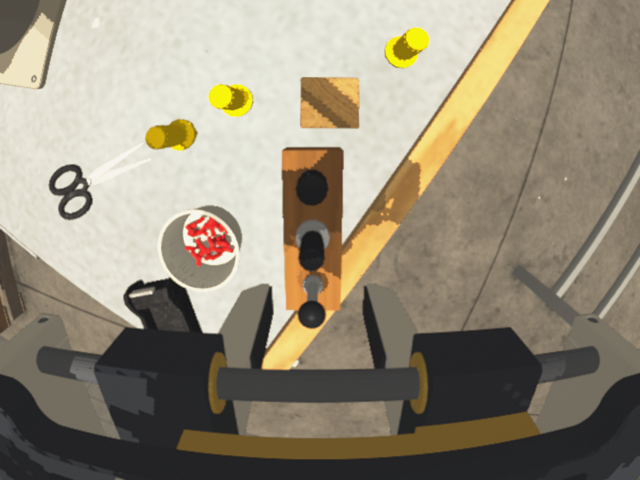

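```bash
python3 - <<'E'
import cv2
s=cv2.imread("pics/w2.png")
cv2.imwrite("pics/c3.png",cv2.resize(s[140:335,260:370],None,fx=5,fy=3,interpolation=3))
E
```

```text
(no output)
```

View pics/c3.png

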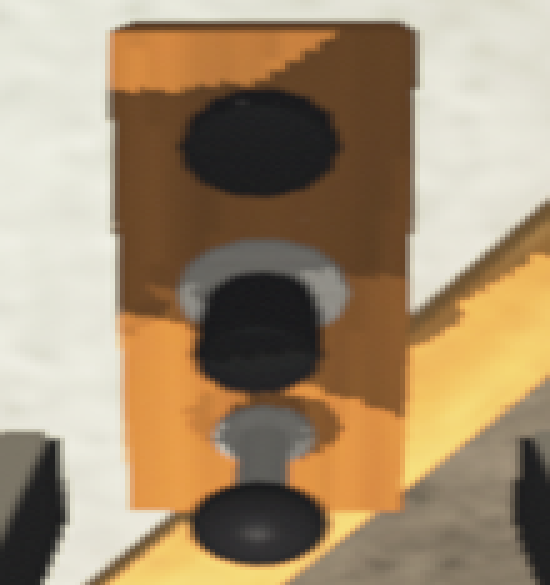

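```bash
python3 - <<'E'
from h import *
W=load("w2");S=load("side0");T=load("top0")
a=ray(W,311.9,258.7,True)
print(onz(a,.126),tri([a,ray(S,346.7,303.5)]),tri([a,ray(T,412.6,218)]),dpt(W,312,259,True))
e,d=ray(W,312.6,220,True)
p=onz((e,d),.068);yr=np.array([-.288,.958,0]);print("collar c",p-yr*.016)
p=onz(a,.126);shift([p[0],p[1],.11],.29)
E
```

```text
[ 0.4864 -0.1781  0.126 ] (array([ 0.4861, -0.1789,  0.1236]), [np.float64(0.4322076627034014), np.float64(0.4322076627034735)]) (array([ 0.4866, -0.1817,  0.1155]), [np.float64(0.7368977351312249), np.float64(0.7368977351311939)]) [ 0.4866 -0.1785  0.1254]
collar c [ 0.4863 -0.1786  0.068 ]
t 2.25 pos [ 0.4845 -0.1665  0.2389] yaw 0.283929693876391 tiltz [-0.0023 -0.0041 -1.    ] F [-2.5952 -3.3522 -0.7496] op 0.04527257531830822
shift cm [-0.1028  1.1268 12.8932] turn -0.006070306123608926
```

Request:
play_rows:
  increments:
    - [[-0.1, 1.15, 0, 0], [-0.1, 1.15, 3, 0], [-0.1, 1.15, 6, 0], [-0.1, 1.15, 8, 0], [-0.1, 1.15, 8, 0]]

```text
t: 2.75
tool_pos: [0.4849, -0.1754, 0.1555]
orientation: [3.109, 0.449, -0.012]
force: [-0.7, 0.3, -0.4]
opening: 0.0448
```

```bash
python3 - <<'E'
from h import *
shift([.4862,-.1785,.094],.29)
snap("wrist","w3")
W=load("w3")
shift([.4862,-.1785,.094],.29)
E
```

```text
t 2.75 pos [ 0.4849 -0.1754  0.1555] yaw 0.2868956463433744 tiltz [-0.0076 -0.0012 -1.    ] F [-0.7325  0.3099 -0.4042] op 0.044842160330926265
shift cm [0.084  0.3355 6.1471] turn -0.003104353656625758
t 2.8 pos [ 0.486  -0.1761  0.1577] yaw 0.28657823067943256 tiltz [-0.005  -0.0025 -1.    ] F [-0.0395 -0.1878  0.7319] op 0.045033801077830615
shift cm [-0.0097  0.226   6.373 ] turn -0.0034217693205675914
```

View pics/w3.png

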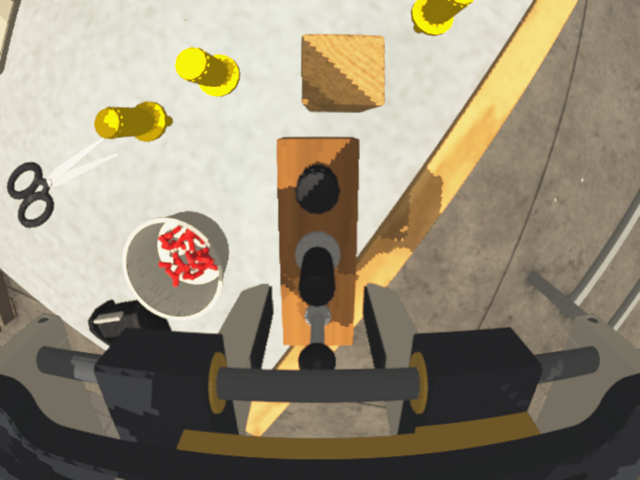

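Request:
play_rows:
  increments:
    - [[0, 0.23, 1.5, 0], [0, 0.23, 3.2, 0], [0, 0.23, 5, 0], [0, 0.23, 6.2, 0], [0, 0.23, 6.3, 0]]

```text
t: 3.3
tool_pos: [0.4856, -0.1779, 0.0933]
orientation: [3.109, 0.449, -0.011]
force: [0.9, -0.5, -0.7]
opening: 0.0453
```

```bash
python3 - <<'E'
from h import *
shift([.4862,-.1785,.094],.29)
W=load("w3");a=ray(W,318,289,True);print(onz(a,.126))
E
```

```text
t 3.3 pos [ 0.4856 -0.1779  0.0933] yaw 0.2871712176831609 tiltz [-0.0069 -0.0015 -1.    ] F [ 0.8522 -0.4509 -0.6539] op 0.045294474363898836
shift cm [ 0.0352  0.0742 -0.0663] turn -0.002828782316838918
[ 0.4864 -0.1775  0.126 ]
```

Close on the handle.

Request:
play_rows:
  increments:
    - [[0.04, 0.05, 0, 0], [0.04, 0.05, 0, 0], [0.04, 0.05, 0, 0], [0.04, 0.05, 0, 0], [0.04, 0.05, 0, 0]]
  jaw: 0
  squeeze: 25

```text
t: 3.8
tool_pos: [0.4867, -0.1785, 0.0941]
orientation: [3.108, 0.449, -0.009]
force: [-0.2, 0.1, 3.6]
opening: 0.0197
```

```bash
python3 - <<'E'
from h import *
shift([.4862,-.1785,.144],.29)
E
```

```text
t 3.8 pos [ 0.4867 -0.1785  0.0941] yaw 0.28713990339585405 tiltz [-0.0057 -0.0022 -1.    ] F [-0.2179  0.0837  3.5799] op 0.01970446884648739
shift cm [-0.0729 -0.015  -4.9875] turn -0.0028600966041461007
```

Request:
play_rows:
  increments:
    - [[0, 0, -1.5, 0], [0, 0, -4, 0], [0, 0, -7, 0], [0, 0, -11, 0], [0, 0, -15, 0]]

```text
t: 4.3
tool_pos: [0.487, -0.178, 0.2462]
orientation: [3.108, 0.449, -0.01]
force: [0.4, -0.1, -1.1]
opening: 0.0201
```

```bash
python3 - <<'E'
from h import *
shift([.50,.10,.25],.85)
snap("wrist","w4")
E
```

```text
t 4.3 pos [ 0.487  -0.178   0.2462] yaw 0.28709329586404536 tiltz [-0.0061 -0.002  -1.    ] F [ 0.3771 -0.1105 -1.0811] op 0.02010984012112903
shift cm [  9.1161 -26.291   -0.4406] turn -0.5629067041359548
```

View pics/w4.png

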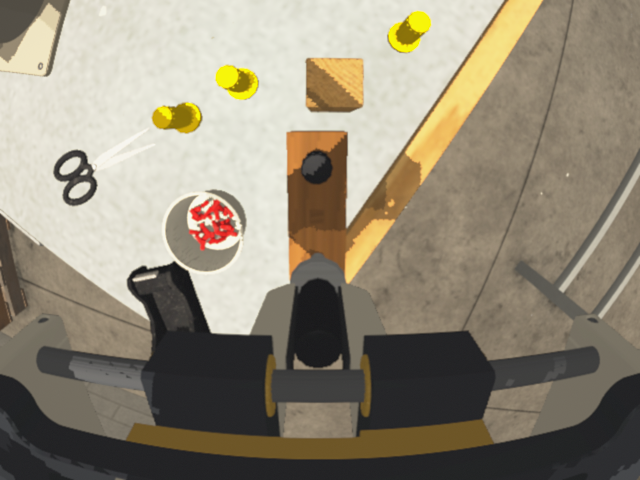

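Request:
play_rows:
  increments:
    - [[1.5, -4.5, 0, -0.1], [3, -9.1, 0, -0.22], [4.8, -13.7, 0, -0.36], [6.5, -18.2, 0, -0.5], [8.2, -22.8, 0, -0.63]]

```text
t: 4.85
tool_pos: [0.5038, 0.0644, 0.2542]
orientation: [2.806, 1.395, 0.002]
force: [1.0, 0.6, -1.3]
opening: 0.0201
```

```bash
python3 - <<'E'
from h import *
print(C0, np.arctan2(yc[1],yc[0]))
sc=C0+.002*yc-.001*xc-.003*zc   # sphere centre
t=sc+np.array([0,0,.069]); print("tcp final",t)
shift(t+[0,0,.05],1.4275)
E
```

```text
[0.5303 0.3327 0.085 ] 1.427499128848394
tcp final [0.5312 0.3346 0.1509]
t 4.85 pos [0.5038 0.0644 0.2542] yaw 0.922478006741436 tiltz [ 0.0049 -0.0066 -1.    ] F [ 0.9925  0.6311 -1.3142] op 0.02010094463352699
shift cm [ 23.2029 -14.1673   5.1619] turn -0.505021993258564
```

Request:
play_rows:
  increments:
    - [[4.2, -2.6, 0.5, -0.1], [8.4, -5.2, 1, -0.2], [12.6, -7.8, 1.5, -0.3], [16.8, -10.4, 2, -0.4], [21, -13, 2.5, -0.5]]

```text
t: 5.35
tool_pos: [0.5269, 0.3123, 0.2284]
orientation: [2.369, 2.05, 0.0]
force: [0.8, -0.4, -0.9]
opening: 0.0194
```

Request:
play_rows:
  increments:
    - [[1, -0.5, 1, 0], [1, -0.5, 1.5, 0], [1, -0.5, 1.5, 0]]

```text
t: 5.65
tool_pos: [0.5228, 0.322, 0.2124]
orientation: [2.369, 2.05, -0.003]
force: [0.3, -0.1, -1.0]
opening: 0.0194
```

```bash
python3 - <<'E'
from h import *
t=np.array([.5312,.3346,.1509])
shift(t+[0,0,.03],1.4275)
snap("wrist","w5"); snap("side","s5")
shift(t+[0,0,.03],1.4275)
s=cv2.imread("pics/s5.png");cv2.imwrite("pics/c5.png",cv2.resize(s[60:260,270:430],None,fx=3,fy=3,interpolation=3))
E
```

```text
t 5.65 pos [0.5228 0.322  0.2124] yaw 1.4264474849581423 tiltz [ 0.0041 -0.0078 -1.    ] F [ 0.3196 -0.1398 -0.9666] op 0.01944929775554461
shift cm [1.3871 0.6325 3.1447] turn -0.00105251504185766
t 5.75 pos [0.5238 0.3214 0.2138] yaw 1.424876133650467 tiltz [ 0.0061 -0.0067 -1.    ] F [-0.4889 -0.3854 -1.7766] op 0.019824849557153534
shift cm [1.428  0.5217 3.2859] turn -0.002623866349533266
```

View pics/w5.png

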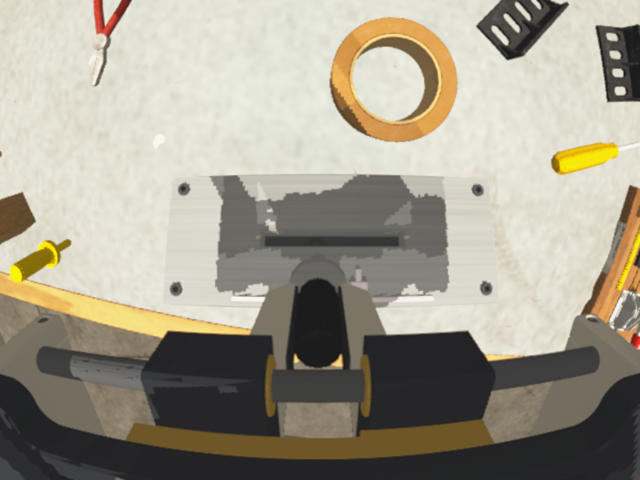

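View pics/c5.png

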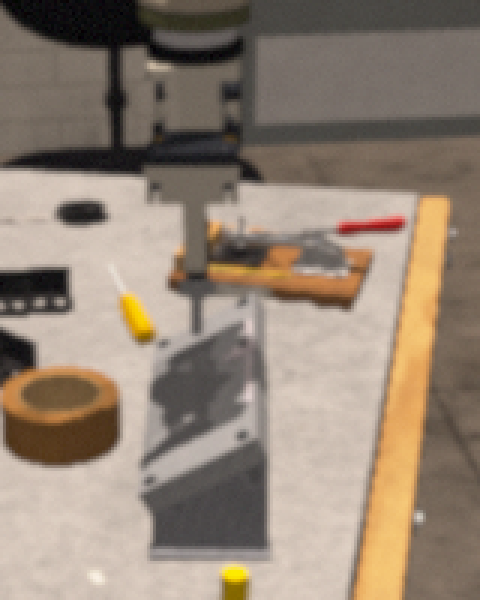

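Request:
play_rows:
  increments:
    - [[0.7, 0.3, 1.5, 0], [1.43, 0.52, 3, 0], [1.43, 0.52, 3.5, 0], [1.43, 0.52, 3.5, 0]]
  squeeze: 15

```text
t: 6.15
tool_pos: [0.5302, 0.3339, 0.1762]
orientation: [2.371, 2.048, -0.006]
force: [-0.4, 0.9, -1.1]
opening: 0.0197
```

```bash
python3 - <<'E'
from h import *
t=np.array([.5312,.3346,.1509])
shift(t,1.4275)
E
```

```text
t 6.15 pos [0.5302 0.3339 0.1762] yaw 1.4247314863548952 tiltz [ 0.0026 -0.0085 -1.    ] F [-0.3996  0.8993 -1.1181] op 0.019731984858791195
shift cm [0.1018 0.0793 2.5345] turn -0.0027685136451047754
```

Request:
play_rows:
  increments:
    - [[0.1, 0.06, 0.6, 0], [0.1, 0.06, 1.2, 0], [0.1, 0.06, 1.7, 0], [0.1, 0.06, 2.2, 0], [0.1, 0.06, 2.2, 0]]

```text
t: 6.65
tool_pos: [0.5302, 0.3344, 0.153]
orientation: [2.372, 2.049, -0.009]
force: [-1.5, 0.1, -1.3]
opening: 0.02
```

```bash
python3 - <<'E'
from h import *
t=np.array([.5312,.3346,.1509])
shift(t,1.4275)
snap("wrist","w6"); snap("side","s6")
s=cv2.imread("pics/s6.png");a=cv2.resize(s[110:230,290:390],None,fx=4,fy=4,interpolation=3)
w=cv2.imread("pics/w6.png");b=cv2.resize(w[190:380,240:400],None,fx=2.5,fy=2.5,interpolation=3)[:480]
cv2.imwrite("pics/c6.png",np.hstack([a,cv2.copyMakeBorder(b,0,480-b.shape[0],0,0,0)]))
E
```

```text
t 6.65 pos [0.5302 0.3344 0.153 ] yaw 1.424817208577561 tiltz [ 0.0007 -0.0093 -1.    ] F [-1.5347  0.0839 -1.3387] op 0.019966536085053187
shift cm [0.0369 0.0957 0.2088] turn -0.0026827914224387683
```

View pics/c6.png

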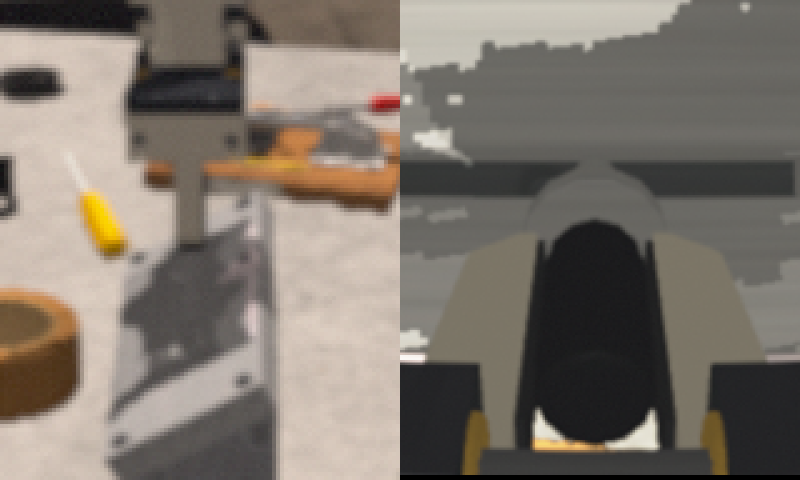

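Request:
play_rows:
  increments:
    - [[0, 0.0, 0.15, 0], [0, -0.4, 0.15, 0], [0, -0.8, 0.2, 0], [0, -1.2, 0.25, 0], [0, -1.6, 0.3, 0]]
  squeeze: 10

```text
t: 7.25
tool_pos: [0.5149, 0.3369, 0.1514]
orientation: [2.371, 2.048, -0.005]
force: [1.5, -1.3, 0.3]
opening: 0.0197
```

```bash
python3 - <<'E'
from h import *
t=np.array([.5312,.3346,.1509])
shift(t,1.4275)
snap("side","s7");snap("wrist","w7"); 
shift(t,1.4275)
s=cv2.imread("pics/s7.png");a=cv2.resize(s[110:230,290:390],None,fx=4,fy=4,interpolation=3)
w=cv2.imread("pics/w7.png");b=cv2.resize(w[190:380,240:400],None,fx=2.5,fy=2.5,interpolation=3)[:480]
cv2.imwrite("pics/c7.png",np.hstack([a,cv2.copyMakeBorder(b,0,480-b.shape[0],0,0,0)]))
E
```

```text
t 7.25 pos [0.5149 0.3369 0.1514] yaw 1.4247145336371414 tiltz [ 0.0029 -0.0085 -1.    ] F [ 1.5214 -1.2865  0.3466] op 0.019666019960635155
shift cm [0.0055 1.6455 0.0567] turn -0.0027854663628588128
t 7.35 pos [0.5144 0.337  0.1511] yaw 1.4251599745845847 tiltz [ 0.0019 -0.0087 -1.    ] F [ 1.5313 -1.0049  1.461 ] op 0.019793497987153894
shift cm [0.0046 1.7011 0.0218] turn -0.0023400254154153366
```

View pics/c7.png

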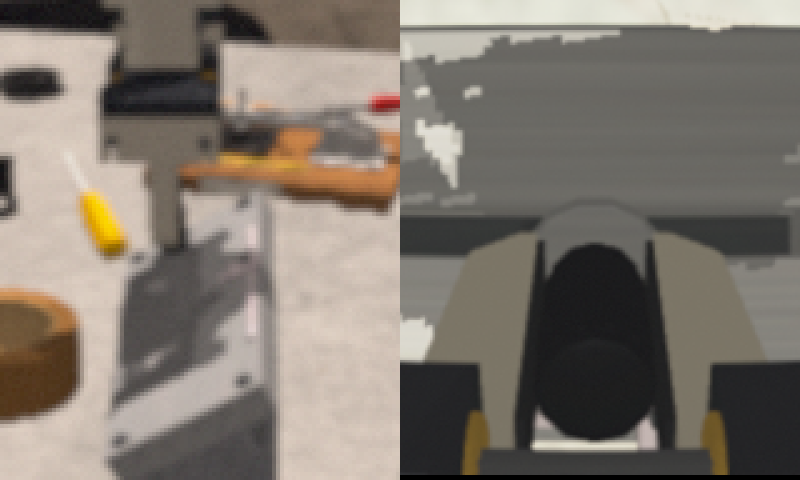

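Request:
play_rows:
  increments:
    - [[0, -0.5, 0.15, 0], [0, -1.0, 0.35, 0], [0, -1.5, 0.6, 0], [0, -2.0, 0.9, 0], [0, -2.2, 1.1, 0]]

```text
t: 7.85
tool_pos: [0.4917, 0.3403, 0.1395]
orientation: [2.371, 2.05, -0.008]
force: [0.3, -0.5, 1.7]
opening: 0.0198
```

```bash
python3 - <<'E'
from h import *
t=np.array([.4931,.3401,.1406])
shift(t,1.4275)
snap("side","s8");snap("wrist","w8"); 
shift(t,1.4275)
s=cv2.imread("pics/s8.png");a=cv2.resize(s[110:230,290:390],None,fx=4,fy=4,interpolation=3)
w=cv2.imread("pics/w8.png");b=cv2.resize(w[190:380,240:400],None,fx=2.5,fy=2.5,interpolation=3)[:480]
cv2.imwrite("pics/c8.png",np.hstack([a,cv2.copyMakeBorder(b,0,480-b.shape[0],0,0,0)]))
E
```

```text
t 7.85 pos [0.4917 0.3403 0.1395] yaw 1.425539542973265 tiltz [ 0.0011 -0.0088 -1.    ] F [ 0.3089 -0.4704  1.7186] op 0.01984752771408369
shift cm [ 0.0018  0.1452 -0.1121] turn -0.001960457026735085
t 7.95 pos [0.4918 0.3402 0.1394] yaw 1.4255904945386324 tiltz [ 0.0008 -0.009  -1.    ] F [ 0.6712 -0.2999  2.7112] op 0.019225482290966583
shift cm [ 0.0055  0.1296 -0.1182] turn -0.0019095054613673668
```

View pics/c8.png

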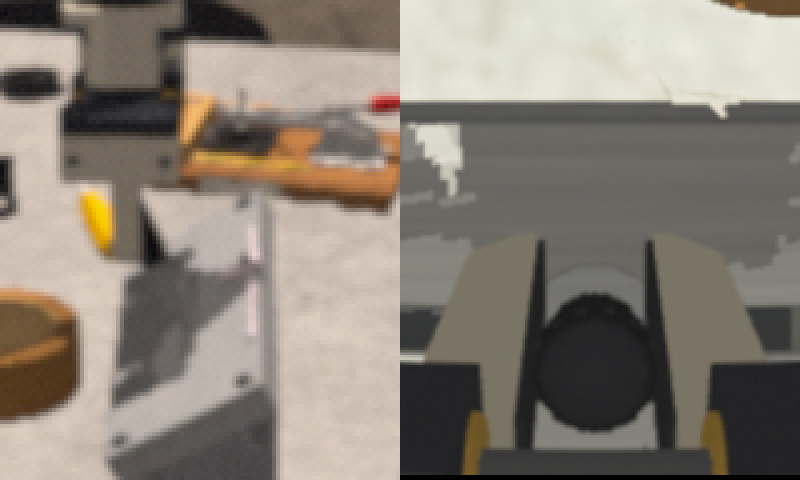

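```bash
cat >> h.py <<'E'
def tilt(tag,u,v):
    W=load(tag);m=R.from_rotvec(W["to"]).as_matrix();g=W["tp"]-.008*m[:,2]
    e,d=ray(W,u,v,True);a=m.T@(e-g);b=m.T@d
    # point on ray at distance 24mm from g in tool yz plane
    from scipy.optimize import brentq
    out=[]
    for th in np.radians(np.arange(-50,51,.5)):
        q=np.array([0,-.024*np.sin(th),-.024*np.cos(th)])  # positive th: top toward -y (robot side)
        c=q-a;out.append((np.linalg.norm(c[1:]-b[1:]*(c[1:]@b[1:])/(b[1:]@b[1:])),np.degrees(th)))
    print("tilt",sorted(out)[:4]); s=(np.array([0,-.012,-.021])-a)@b; print("x off mm",(a+b*s)[0]*1e3)
E
python3 - <<'E'
from h import *
tilt("w8",318.8,338.8); tilt("w4",320,349)
d=load("w8")["d"];
W=load("w8");m=R.from_rotvec(W["to"]).as_matrix();g=W["tp"]-.008*m[:,2]
for v in range(306,368,6): 
  p=dpt(W,319,v,True); print(v,m.T@(p-g)*1e3)
E
```

```text
tilt [(np.float64(2.7269187131750378e-06), np.float64(10.0)), (np.float64(0.00019042681033137372), np.float64(10.5)), (np.float64(0.0001951666986794792), np.float64(9.5)), (np.float64(0.00038427977904994544), np.float64(11.0))]
x off mm 0.9002449431521681
tilt [(np.float64(2.1914809723804324e-05), np.float64(1.0)), (np.float64(0.0001519665866733137), np.float64(0.5)), (np.float64(0.0001968083831384151), np.float64(1.5000000000000002)), (np.float64(0.00032482256431139644), np.float64(0.0))]
x off mm 1.8127548389374306
306 [ 1.1578 12.2392 34.8126]
312 [ 1.0411 -4.0131 -1.529 ]
318 [  0.9884 -10.5486 -18.3166]
324 [  0.9916  -7.8319 -18.4027]
330 [  0.994   -5.2482 -18.7857]
336 [  0.9913  -3.5892 -20.6784]
342 [  0.9891  -1.8699 -22.4387]
348 [  0.9887   0.1744 -23.6951]
354 [  0.9863   1.7829 -25.5727]
360 [  0.9877   4.1385 -26.399 ]
366 [ 1.2631 63.9154 48.4214]
```

```bash
cat >> h.py <<'E'
def topface(tag,u0,v0,r):
    W=load(tag);m=R.from_rotvec(W["to"]).as_matrix();g=W["tp"]-.008*m[:,2]
    P=np.array([m.T@(dpt(W,u,v,True)-g) for u in range(int(u0-r),int(u0+r)+1) for v in range(int(v0-r),int(v0+r)+1) if (u-u0)**2+(v-v0)**2<r*r])*1e3
    ok=np.ones(len(P),bool)
    for _ in range(8):
        c=P[ok].mean(0);n=np.linalg.svd(P[ok]-c)[2][2];n*=-np.sign(n[2]);res=(P-c)@n;ok=abs(res)<max(.6,2*res[ok].std())
    n=n if n[2]<0 else -n
    print(tag,"n",n,"c",c,"res",res[ok].std(),ok.sum(),len(P),"tilt",np.degrees(np.arctan2(-n[1],-n[2])),"side",np.degrees(np.arctan2(-n[0],-n[2])))
    return c,n
E
python3 - <<'E'
from h import *
for r in(14,18): topface("w8",318.8,338.8,r)
W=load("w8");im=W["im"];cv2.imwrite("pics/c9.png",cv2.resize(np.clip(im[280:380,270:370].astype(int)*4,0,255).astype(np.uint8),None,fx=5,fy=5,interpolation=0))
E
```

```text
w8 n [-0.9489  0.2646 -0.1722] c [  0.8882  -3.531  -22.665 ] res 2.7527319559215244 616 616 tilt -56.945606382166915 side 79.71506845449709
w8 n [ 0.9784  0.1701 -0.1174] c [  0.8953  -3.5697 -22.7513] res 3.5280314892606484 1018 1019 tilt -55.38906599062462 side -83.15840690085446
```

View pics/c9.png

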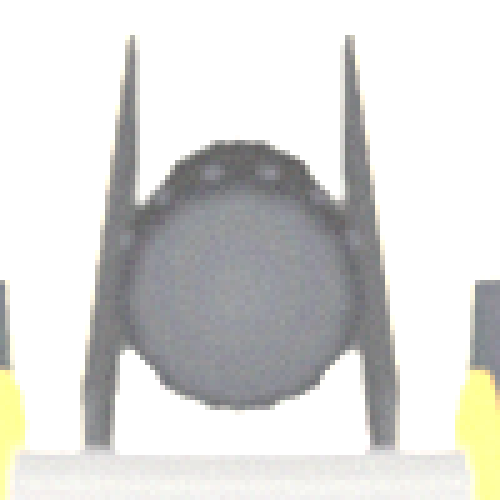

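```bash
python3 - <<'E'
from h import *
W=load("w8");m=R.from_rotvec(W["to"]).as_matrix();g=W["tp"]-.008*m[:,2]
d=W["d"]; print(np.round(d[310:364:4,300:340:4]*1000,0))
# least squares depth plane in camera coordinates w/ ransac-ish median
us,vs=np.meshgrid(np.arange(303,335),np.arange(322,356));msk=(us-318.8)**2+(vs-339)**2<15**2
P=np.array([m.T@(dpt(W,u,v,True)-g) for u,v in zip(us[msk],vs[msk])])*1e3
A=np.c_[P[:,:2],np.ones(len(P))];co=np.linalg.lstsq(A,P[:,2],rcond=None)[0];
for _ in range(10):
    r=P[:,2]-A@co;k=abs(r)<1.0;co=np.linalg.lstsq(A[k],P[k,2],rcond=None)[0]
print(co,k.mean(),r[k].std(),"tilt",np.degrees(np.arctan(-co[1])))
E
```

```text
[[200. 201. 180. 163. 167. 168. 163. 184. 201. 200.]
 [201. 166. 161. 149. 151. 152. 148. 162. 171. 201.]
 [182. 149. 145. 145. 144. 144. 143. 145. 148. 200.]
 [149. 144. 144. 144. 144. 144. 143. 142. 143. 156.]
 [144. 143. 143. 143. 144. 143. 143. 143. 143. 145.]
 [142. 143. 143. 142. 144.   0. 143. 143. 143. 144.]
 [143. 144. 143. 144. 144. 142. 143. 142. 143. 143.]
 [143. 143. 143. 143. 143. 142. 143. 143. 143. 144.]
 [141. 142. 143. 143. 143. 143. 143. 142. 143. 142.]
 [144. 142. 143. 142. 142. 144. 142. 142. 142. 142.]
 [142. 142. 142. 142. 143. 141. 143. 143. 142. 141.]
 [143. 143. 142. 143. 142. 141. 143. 144. 142. 143.]
 [231. 142. 141. 141. 142. 143. 143. 141. 143. 232.]
 [231. 232. 232. 143. 143. 142. 146. 231. 232. 230.]]
[  0.0105  -0.3939 -23.1245] 0.8371428571428572 0.5023828000344364 tilt 21.499092288235218
```

Request:
play_rows:
  increments:
    - [[0, 0.1, 0.26, 0], [0, 0.2, 0.52, 0], [0, 0.3, 0.78, 0], [0, 0.4, 1.0, 0], [0, 0.4, 1.0, 0]]
  squeeze: 14

```text
t: 8.45
tool_pos: [0.4958, 0.3394, 0.1289]
orientation: [2.372, 2.049, -0.009]
force: [1.5, -0.9, -0.5]
opening: 0.02
```

```bash
python3 - <<'E'
from h import *
t=np.array([.4931,.3401,.1406])
shift(t,1.4275)
snap("side","s9");snap("wrist","w9"); 
shift(t,1.4275)
s=cv2.imread("pics/s9.png");a=cv2.resize(s[110:230,290:390],None,fx=4,fy=4,interpolation=3)
w=cv2.imread("pics/w9.png");b=np.clip(2.*cv2.resize(w[190:380,240:400],None,fx=2.5,fy=2.5,interpolation=3)[:480],0,255).astype(np.uint8)
cv2.imwrite("pics/c10.png",np.hstack([a,cv2.copyMakeBorder(b,0,480-b.shape[0],0,0,0)]))
E
```

```text
t 8.45 pos [0.4958 0.3394 0.1289] yaw 1.4253515259424367 tiltz [ 0.0003 -0.0092 -1.    ] F [ 1.5498 -0.8696 -0.5302] op 0.019986729965884013
shift cm [ 0.0238 -0.2778 -1.1713] turn -0.0021484740575630212
t 8.55 pos [0.4958 0.3394 0.1291] yaw 1.4254862548397258 tiltz [ 0.0005 -0.0092 -1.    ] F [ 1.49   -0.3869 -1.1924] op 0.019626773240675955
shift cm [ 0.0201 -0.2722 -1.1459] turn -0.002013745160274194
```

View pics/c10.png

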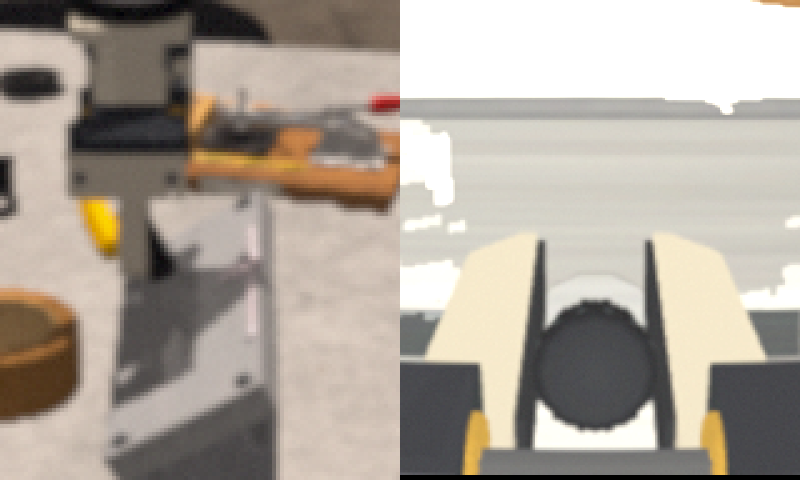

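Request:
play_rows:
  increments:
    - [[0, 0.1, 0.2, 0], [0, 0.2, 0.4, 0], [0, 0.25, 0.5, 0], [0, 0.25, 0.5, 0]]
  squeeze: 14

```text
t: 8.95
tool_pos: [0.4983, 0.339, 0.1241]
orientation: [2.371, 2.05, -0.009]
force: [1.1, 0.4, 2.3]
opening: 0.0196
```

```bash
python3 - <<'E'
from h import *
t=np.array([.4931,.3401,.1406])
shift(t,1.4275)
snap("wrist","w10")
shift(t,1.4275)
E
```

```text
t 8.95 pos [0.4983 0.339  0.1241] yaw 1.4254092345126366 tiltz [ 0.0005 -0.0092 -1.    ] F [1.0831 0.3555 2.2848] op 0.019555800322650318
shift cm [ 0.0186 -0.5265 -1.6526] turn -0.0020907654873631998
t 9.0 pos [0.4983 0.339  0.1242] yaw 1.4254844308865124 tiltz [ 0.0005 -0.0092 -1.    ] F [0.4636 1.3157 1.4528] op 0.019740917864503025
shift cm [ 0.0158 -0.5242 -1.6429] turn -0.0020155691134875475
```

Request:
play_rows:
  increments:
    - [[-0.25, 0.05, 0.1, 0], [-0.5, 0.05, 0.1, 0], [-0.75, 0.05, 0.1, 0], [-1.0, 0.05, 0.1, 0], [-1.0, 0.05, 0.1, 0]]

```text
t: 9.5
tool_pos: [0.4973, 0.3282, 0.1232]
orientation: [2.371, 2.049, -0.01]
force: [0.6, -0.7, 1.7]
opening: 0.0196
```

```bash
cat >> h.py <<'E'
def st(n=1):
    s=read_state();r=R.from_rotvec(s["orientation"]).as_matrix();p=s["tool_pos"]-C0
    print("t %.2f"%s["t"],"cover xyz mm",np.array([p@xc,p@yc,p@zc])*1e3,"F tool",r.T@s["force"],"Fcover",[round(float(s["force"]@a),2) for a in(xc,yc,zc)],"torq",s["wrist_torque"],"op",s["opening"])
E
python3 - <<'E'
from h import *
st()
E
```

```text
t 9.50 cover xyz mm [-8.662  -9.1074 49.121 ] F tool [-0.6352  0.7095 -1.6913] Fcover [1.46, -0.62, 1.12] torq [-0.2015 -0.1791 -0.0827] op 0.01956099190352804
```

Request:
play_rows:
  increments:
    - [[-0.2, 0.0, 0.05, 0], [-0.4, 0.0, 0.05, 0], [-0.6, 0.0, 0.05, 0], [-0.8, 0, 0.05, 0], [-0.8, 0, 0.05, 0]]

```text
t: 10.0
tool_pos: [0.496, 0.3206, 0.1227]
orientation: [2.372, 2.049, -0.009]
force: [2.0, 2.9, -1.2]
opening: 0.0199
```

```bash
python3 - <<'E'
from h import *
st();snap("wrist","w11");st()
s=load("w11")["im"];cv2.imwrite("pics/c11.png",np.clip(1.8*cv2.resize(s[190:380,220:420],None,fx=3,fy=3,interpolation=3),0,255).astype(np.uint8))
E
```

```text
t 10.00 cover xyz mm [ -9.0723 -16.8552  48.808 ] F tool [3.1508 1.6012 1.1822] Fcover [0.79, 3.14, -1.85] torq [ 0.844  -0.2934  0.1657] op 0.019890007334357106
t 10.05 cover xyz mm [ -9.0771 -16.8349  48.8041] F tool [3.6744 0.2831 0.8093] Fcover [-0.17, 3.67, -0.88] torq [ 0.9021 -0.3274  0.1923] op 0.019892012424713227
```

View pics/c11.png

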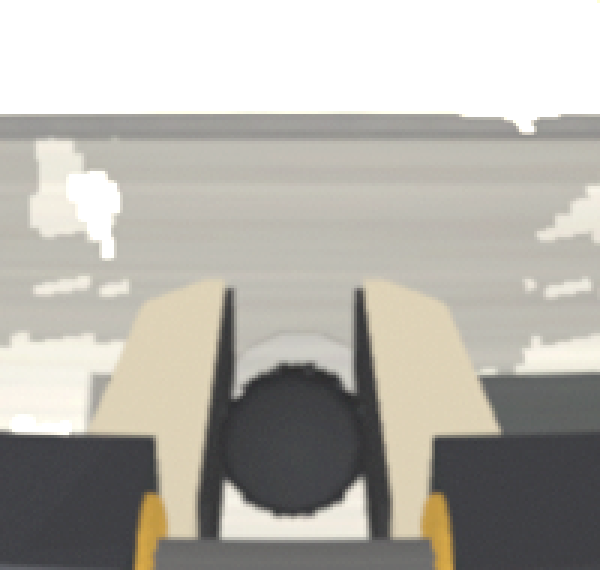

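Request:
play_rows:
  increments:
    - [[0.12, 0.0, 0.0, 0], [0.15, 0.1, 0.2, 0], [0.15, 0.2, 0.4, 0], [0.15, 0.3, 0.6, 0], [0.15, 0.35, 0.65, 0]]
  squeeze: 20

```text
t: 10.55
tool_pos: [0.4997, 0.3214, 0.1159]
orientation: [2.372, 2.049, -0.01]
force: [1.4, 1.8, 0.4]
opening: 0.0197
```

```bash
python3 - <<'E'
from h import *
st();snap("side","s12");snap("wrist","w12");st()
s=load("w12")["im"];b=np.clip(1.8*cv2.resize(s[190:380,240:400],None,fx=2.5,fy=2.5,interpolation=3),0,255).astype(np.uint8)
a=cv2.resize(load("s12")["im"][110:230,290:390],None,fx=4,fy=4,interpolation=3)
cv2.imwrite("pics/c12.png",np.hstack([a,cv2.copyMakeBorder(b,0,480-b.shape[0],0,0,0)]))
E
```

```text
t 10.55 cover xyz mm [ -9.3746 -15.4903  41.1354] F tool [ 1.9761  1.0834 -0.4665] Fcover [1.17, 1.98, -0.15] torq [ 0.3536 -0.3354  0.0636] op 0.019654547419456197
t 10.65 cover xyz mm [ -9.2952 -15.5339  41.185 ] F tool [1.6951 2.5148 2.0874] Fcover [1.13, 1.67, -3.08] torq [ 0.3273 -0.5171  0.0732] op 0.019447682931930155
```

View pics/c12.png

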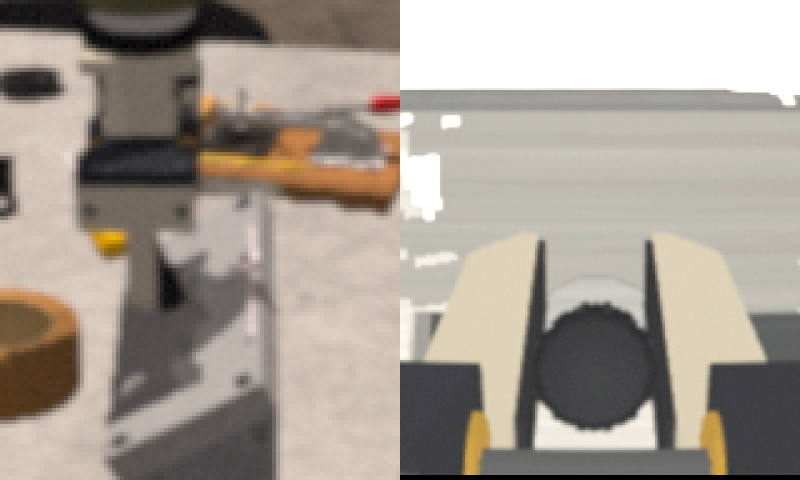

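Request:
play_rows:
  increments:
    - [[0.4, 0, 0, 0], [0.9, 0, 0, 0], [1.4, 0, 0, 0], [1.9, 0, 0, 0], [2.4, 0, 0, 0]]
  squeeze: 25

```text
t: 11.15
tool_pos: [0.5029, 0.3438, 0.1151]
orientation: [2.371, 2.047, -0.015]
force: [1.2, -5.6, 0.7]
opening: 0.0194
```

```bash
python3 - <<'E'
from h import *
st()
E
```

```text
t 11.15 cover xyz mm [-9.8061  7.0857 40.4776] F tool [-5.3515  2.0052 -0.6223] Fcover [2.07, -5.35, -0.39] torq [-1.4812 -0.1143 -0.254 ] op 0.019409121181019916
```

Request:
play_rows:
  increments:
    - [[0.4, 0, 0, 0], [0.8, 0, 0, 0], [1.1, 0, 0, 0], [1.25, 0, 0, 0], [1.25, 0, 0, 0]]

```text
t: 11.65
tool_pos: [0.5044, 0.3549, 0.1144]
orientation: [2.371, 2.045, -0.02]
force: [0.3, -5.3, 0.5]
opening: 0.0193
```

```bash
python3 - <<'E'
from h import *
st();snap("wrist","w13");snap("top","t13");snap("side","s13");st()
s=load("w13")["im"];b=np.clip(1.5*cv2.resize(s[200:380,240:400],None,fx=2.5,fy=2.5,interpolation=3),0,255).astype(np.uint8)
a=cv2.resize(load("s13")["im"][110:230,290:390],None,fx=4,fy=4,interpolation=3)
cv2.imwrite("pics/c13.png",np.hstack([a,cv2.copyMakeBorder(b,0,480-b.shape[0],0,0,0)]))
cv2.imwrite("pics/t13c.png",cv2.resize(load("t13")["im"][140:250,100:260],None,fx=5,fy=5,interpolation=3))
E
```

```text
t 11.65 cover xyz mm [-10.2301  18.3005  39.8937] F tool [-5.2164  1.118  -0.4068] Fcover [1.2, -5.21, -0.12] torq [-1.2788 -0.1373 -0.2412] op 0.019268411476978702
t 11.80 cover xyz mm [-10.1504  18.2659  39.9351] F tool [-4.8536  1.6301 -1.5041] Fcover [2.19, -4.83, 0.56] torq [-1.2199 -0.1649 -0.1708] op 0.019387719452951355
```

View pics/c13.png

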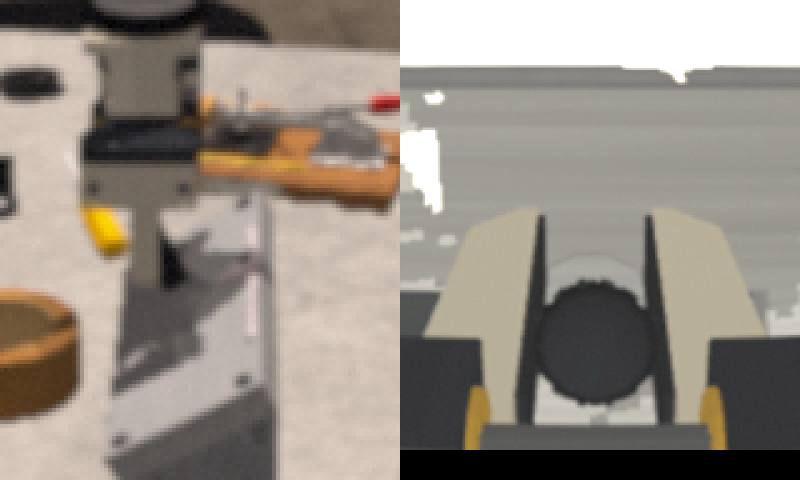

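View pics/t13c.png

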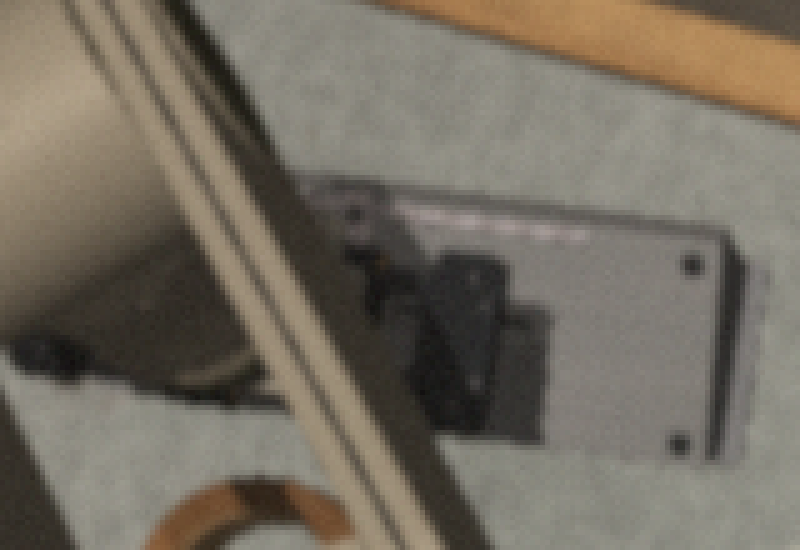

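Request:
play_rows:
  increments:
    - [[0.15, 0.05, 0.08, 0], [0.15, 0.1, 0.17, 0], [0.15, 0.15, 0.26, 0], [0.15, 0.2, 0.34, 0], [0.15, 0.2, 0.34, 0]]

```text
t: 12.3
tool_pos: [0.5049, 0.3556, 0.1126]
orientation: [2.371, 2.046, -0.026]
force: [-13.1, -7.3, 18.0]
opening: 0.0193
```

```bash
python3 - <<'E'
from h import *
st()
E
```

```text
t 12.30 cover xyz mm [-10.7752  19.0903  38.0656] F tool [ -9.4431 -11.9353 -17.8179] Fcover [-1.3, -9.07, 21.57] torq [-1.4707  2.0262 -0.2426] op 0.019297790942162725
```

```bash
python3 - <<'E'
from h import *
snap("wrist","w14");snap("side","s14");st()
s=load("w14")["im"];b=np.clip(1.5*cv2.resize(s[240:380,260:380],None,fx=3.3,fy=3.3,interpolation=3),0,255).astype(np.uint8)
a=cv2.resize(load("s14")["im"][140:210,300:357],None,fx=7,fy=7,interpolation=3)
cv2.imwrite("pics/c14.png",np.hstack([a[:462],cv2.copyMakeBorder(b[:462],0,max(0,462-b.shape[0]),0,0,0)]))
E
```

```text
t 12.40 cover xyz mm [-10.7933  19.077   38.0772] F tool [ -7.9151 -11.6567 -17.7456] Fcover [-1.1, -7.54, 21.34] torq [-1.3419  2.0131 -0.2128] op 0.01942587672009334
```

View pics/c14.png

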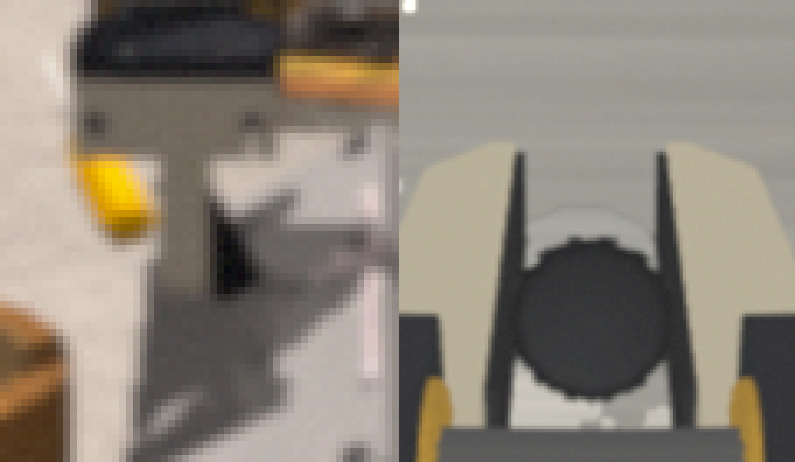

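```bash
python3 - <<'E'
from h import *
for tag,v in(("w8",338.8),("w11",334),("w12",336),("w13",336),("w14",337)):
    W=load(tag);P=[]
    for u in range(310,327,2):
        for w in range(int(v)-8,int(v)+9,2):
            p=dpt(W,u,w,True)-C0
            if W["d"][w,u]>.12: P.append([p@xc*1e3,p@yc*1e3,p@zc*1e3])
    P=np.array(P);A=np.c_[P[:,:2]-P[:,:2].mean(0),np.ones(len(P))];co=np.linalg.lstsq(A,P[:,2],rcond=None)[0]
    print(tag,"top centre",np.median(P,0),"slopes deg",np.degrees(np.arctan(co[:2])))
W=load("w14");d=W["d"]
for v in range(296,316,3): 
  p=dpt(W,318,v,True)-C0; print(v,np.array([p@xc,p@yc,p@zc])*1e3)
E
```

```text
w8 top centre [ 4.8502  2.8121 94.0919] slopes deg [-5.4198 -4.2669]
w11 top centre [  1.2829 -15.9927  76.1142] slopes deg [-5.3722 -0.3106]
w12 top centre [  1.8144 -14.6348  68.283 ] slopes deg [-4.1601  1.1913]
w13 top centre [ 0.9951 19.3894 66.7948] slopes deg [-3.0788 -1.786 ]
w14 top centre [ 0.8966 20.2347 65.5684] slopes deg [-3.9895 -0.4811]
296 [-19.7271  18.968    1.1294]
299 [-18.1214  18.9427  -0.846 ]
302 [-15.9733  19.1008   7.3631]
305 [-14.3295  19.1008   6.8016]
308 [-12.5856  19.1491   8.9384]
311 [-10.9492  19.1479   8.3138]
314 [-8.2663 20.1747 65.4594]
```

Request:
play_rows:
  increments:
    - [[0, 0, 0, 0], [0, 0, 0, 0], [0, 0, 0, 0], [0, 0, 0, 0]]
  jaw: 5

```text
t: 12.8
tool_pos: [0.5048, 0.3556, 0.1122]
orientation: [2.371, 2.046, -0.026]
force: [1.3, -0.3, 0.4]
opening: 0.0467
```

```bash
python3 - <<'E'
from h import *
st()
E
```

```text
t 12.80 cover xyz mm [-11.1147  19.0681  37.7849] F tool [-0.1357  1.3173 -0.3526] Fcover [1.32, -0.13, -0.36] torq [ 0.0869 -0.0216 -0.027 ] op 0.04672578330791592
```

Request:
play_rows:
  increments:
    - [[0, 0, -2, 0], [0, 0, -5, 0], [0, 0, -9, 0], [-1, -0.2, -13, 0], [-2.3, -0.1, -14.6, 0]]
  jaw: 9

```text
t: 13.3
tool_pos: [0.5026, 0.3366, 0.2634]
orientation: [2.37, 2.046, -0.017]
force: [0.5, 0.4, 0.5]
opening: 0.0854
```

Request:
play_rows:
  increments:
    - [[0, 0, 0, 0], [0, 0, 0, 0]]

```text
t: 13.5
tool_pos: [0.5028, 0.3365, 0.2629]
orientation: [2.37, 2.046, -0.016]
force: [-0.6, -0.0, 0.4]
opening: 0.0898
```

```bash
python3 - <<'E'
from h import *
shift([.50,.33,.26],1.4275);snap("wrist","w15");snap("side","s15");shift([.50,.33,.26],1.4275)
s=load("w15")["im"];b=cv2.resize(s[185:315,250:400],None,fx=5,fy=4.5,interpolation=3)
cv2.imwrite("pics/c15.png",b)
cv2.imwrite("pics/c15s.png",cv2.resize(load("s15")["im"][140:240,300:380],None,fx=6,fy=6,interpolation=3))
E
```

```text
t 13.5 pos [0.5028 0.3365 0.2629] yaw 1.42401936613926 tiltz [-0.0009 -0.0145 -0.9999] F [-0.6054 -0.0478  0.3835] op 0.0898278639990965
shift cm [-0.6779 -0.1852  0.2967] turn -0.0034806338607400455
t 13.6 pos [0.5018 0.3363 0.2608] yaw 1.4245357352318795 tiltz [-0.0043 -0.0164 -0.9999] F [ 0.1689 -0.7485 -0.4287] op 0.0899332731108331
shift cm [-0.6462 -0.0883  0.0863] turn -0.002964264768120728
```

View pics/c15.png

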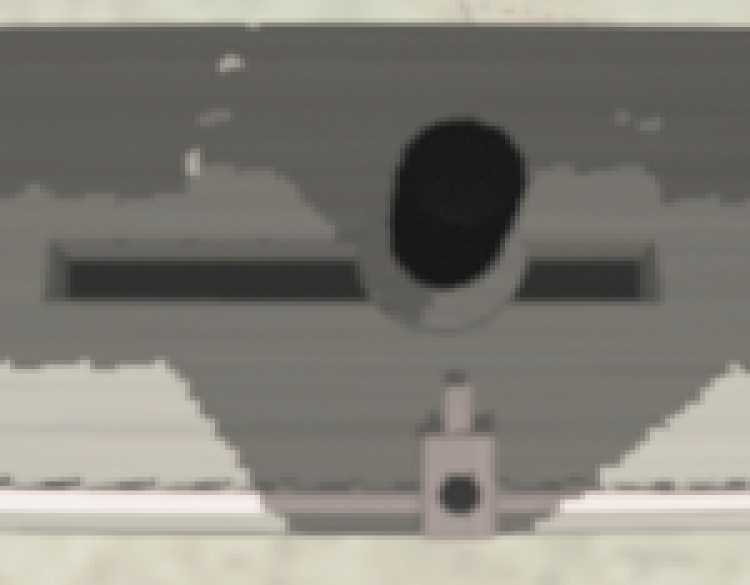

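View pics/c15s.png

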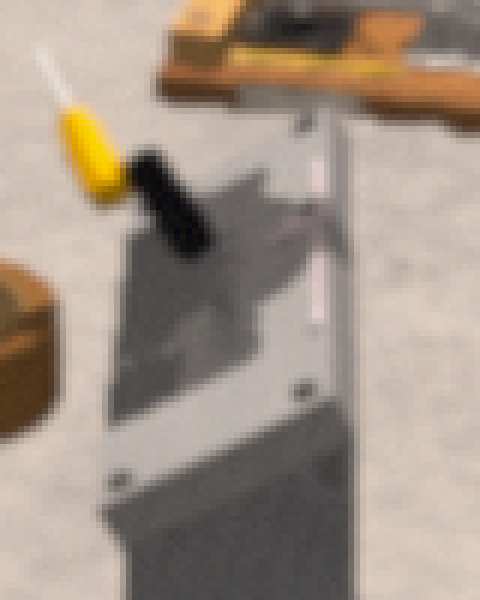

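```bash
python3 - <<'E'
from h import *
W=load("w15")
def g(u,v,h):
    p=onplane(ray(W,u,v,True),C0+h*zc,zc)-C0; return np.array([p@xc,p@yc])*1e3
f=lambda x,y:(250+x/5,185+y/4.5)
print("slot",g(*f(47,272),0),g(*f(662,272),0))
print("ptr",g(*f(456.5,382),0),g(*f(456.5,382),.004))
for h in(.004,.008): print("collar L/R",g(*f(357,262),h),g(*f(528,262),h),"bottom",g(*f(440,330),h))
print("handle bottom end (14mm)",g(*f(447,287),.014), "top centre",g(*f(463,165),.066))
print("handle top edges",g(*f(402,165),.066),g(*f(526,165),.066))
P=[]
for u in range(335,350,1):
  for v in range(212,224,1):
    p=dpt(W,u,v,True)-C0;P.append([p@xc*1e3,p@yc*1e3,p@zc*1e3])
print(np.median(P,0))
P=[]
for u in range(322,330):
  for v in range(244,252):
    p=dpt(W,u,v,True)-C0;P.append([p@xc*1e3,p@yc*1e3,p@zc*1e3])
print(np.median(P,0))
E
```

```text
slot [  0.595  -58.0369] [ 0.4702 58.9118]
ptr [23.6843 19.5636] [24.2152 19.3694]
collar L/R [-0.8409  0.9909] [-0.8601 32.9504] bottom [13.4243 16.3827]
collar L/R [-0.0146  1.0133] [-0.0336 32.5961] bottom [14.0824 16.2237]
handle bottom end (14mm) [ 6.3314 17.3036] top centre [-5.0499 17.691 ]
handle top edges [-5.0334  8.2568] [-5.0771 27.4687]
[-8.1808 17.2745 65.6867]
[3.4937 4.7862 8.0659]
```

```bash
python3 - <<'E'
from h import *
W=load("w15");P=[]
im=W["im"]
for (x,y) in [(375,290),(385,305),(400,315),(420,322),(440,322),(460,318),(480,312),(500,300),(512,285),(520,262),(366,270),(372,255),(525,245)]:
    u,v=250+x/5,185+y/4.5
    q=[]
    for du in(-1,0,1):
        for dv in (-1,0,1):
            p=dpt(W,u+du,v+dv,True)-C0;q.append([p@xc*1e3,p@yc*1e3,p@zc*1e3])
    print(np.median(q,0))
# face baseline
q=[]
for (x,y) in [(250,340),(330,340),(560,340),(600,340),(340,225),(560,225)]:
    u,v=250+x/5,185+y/4.5;p=dpt(W,u,v,True)-C0;q.append([p@xc*1e3,p@yc*1e3,p@zc*1e3])
print("face",np.array(q))
G=C0+.0172*yc+.046*zc-.0015*xc; t=G-[0,0,.008]; print(t); shift(t,1.4275)
E
```

```text
[5.7563 4.3308 8.0486]
[8.3316 6.176  7.0725]
[10.7981  8.9313  7.8245]
[12.4166 12.5727  7.9016]
[12.348  16.2187  7.4963]
[11.619  19.9659  8.3553]
[10.4827 23.628   7.6855]
[ 7.2342 27.3919  7.8183]
[ 4.6302 29.6087  7.5217]
[-0.9559 31.1036  7.303 ]
[1.9226 2.6736 8.2292]
[-1.4221  3.7764  8.3995]
[-6.7702 33.4043 -2.2446]
face [[ 14.8301 -19.0676  -0.6461]
 [ 14.6816  -4.0692  -1.3139]
 [ 14.6394  39.2675  -1.7148]
 [ 14.7297  46.83    -1.3065]
 [ -9.6144  -2.2703   0.0335]
 [ -9.5166  39.4967   0.6634]]
[0.5087 0.3532 0.1161]
t 13.6 pos [0.5018 0.3363 0.2608] yaw 1.4245357352318795 tiltz [-0.0043 -0.0164 -0.9999] F [ 0.1689 -0.7485 -0.4287] op 0.0899332731108331
shift cm [ 2.0151  0.4612 14.4343] turn -0.002964264768120728
```

Request:
play_rows:
  increments:
    - [[1, 0.2, 3, 0], [2, 0.45, 6.5, 0], [2.0, 0.45, 9.5, 0], [2.0, 0.45, 12, 0], [2.0, 0.45, 13, 0]]
  jaw: 5

```text
t: 14.1
tool_pos: [0.5056, 0.3519, 0.1244]
orientation: [2.371, 2.048, -0.035]
force: [-0.1, -0.6, -0.4]
opening: 0.0546
```

```bash
python3 - <<'E'
from h import *
shift([.5087,.3532,.1161],1.4275);st()
E
```

```text
t 14.1 pos [0.5056 0.3519 0.1244] yaw 1.4250718946350223 tiltz [-0.0119 -0.0208 -0.9997] F [-0.0927 -0.6306 -0.3736] op 0.05459084080959588
shift cm [0.1961 0.2985 0.8187] turn -0.0024281053649777284
t 14.10 cover xyz mm [-3.8905 15.462  47.696 ] F tool [-0.6289  0.0032  0.3877] Fcover [-0.19, -0.64, -0.32] torq [ 0.031  -0.0196 -0.0519] op 0.05459084080959588
```

Request:
play_rows:
  increments:
    - [[0.1, 0.15, 0.4, 0], [0.2, 0.25, 0.8, 0], [0.2, 0.25, 0.8, 0]]

```text
t: 14.4
tool_pos: [0.5085, 0.3535, 0.1164]
orientation: [2.371, 2.048, -0.035]
force: [-0.2, 0.1, 0.1]
opening: 0.05
```

Request:
play_rows:
  increments:
    - [[0, 0, 0, 0], [0, 0, 0, 0], [0, 0, 0, 0], [0, 0, 0, 0]]
  jaw: 0
  squeeze: 25

```text
t: 14.8
tool_pos: [0.5087, 0.3536, 0.117]
orientation: [2.371, 2.048, -0.034]
force: [0.1, 0.0, -0.3]
opening: 0.0229
```

```bash
python3 - <<'E'
from h import *
shift([.5087,.3532,.1161],1.4275);st()
E
```

```text
t 14.8 pos [0.5087 0.3536 0.117 ] yaw 1.4250458911752097 tiltz [-0.011  -0.0203 -0.9997] F [ 0.0568  0.0422 -0.2501] op 0.022882611402207327
shift cm [-0.0417  0.0046  0.0897] turn -0.0024541088247902465
t 14.80 cover xyz mm [-5.0796 17.6696 39.877 ] F tool [0.0554 0.052  0.2486] Fcover [-0.08, 0.05, -0.24] torq [ 0.0243 -0.011  -0.009 ] op 0.022882611402207327
```

Finish closing, then see where it centres.

Request:
play_rows:
  increments:
    - [[0, 0, 0, 0], [0, 0, 0, 0]]

```text
t: 15.0
tool_pos: [0.5087, 0.3535, 0.117]
orientation: [2.371, 2.048, -0.034]
force: [0.0, -0.6, -0.4]
opening: 0.0194
```

```bash
python3 - <<'E'
from h import *
st()
E
```

```text
t 15.00 cover xyz mm [-5.0848 17.5428 39.8401] F tool [-0.6245  0.1427  0.402 ] Fcover [-0.08, -0.63, -0.41] torq [-0.0935 -0.1251 -0.0493] op 0.0194280285988205
```

Request:
play_rows:
  increments:
    - [[0, 0.04, 0.08, 0], [0.1, 0.06, 0.12, 0], [0.2, 0.06, 0.12, 0], [0.3, 0.06, 0.12, 0], [0.38, 0.06, 0.12, 0]]

```text
t: 15.5
tool_pos: [0.5094, 0.355, 0.1169]
orientation: [2.37, 2.046, -0.04]
force: [-9.2, -13.5, 14.8]
opening: 0.0197
```

```bash
python3 - <<'E'
from h import *
st()
E
```

```text
t 15.50 cover xyz mm [-4.6958 19.1103 39.5486] F tool [-15.0719  -7.2662 -14.3117] Fcover [1.16, -14.67, 16.38] torq [-2.9397  1.5601 -0.2539] op 0.019722767075857146
```

Request:
play_rows:
  increments:
    - [[0.1, 0, 0.02, 0], [0.2, 0, 0.02, 0], [0.3, 0, 0.02, 0], [0.3, 0, 0.02, 0]]

```text
t: 15.9
tool_pos: [0.5094, 0.3557, 0.117]
orientation: [2.369, 2.043, -0.046]
force: [-5.3, -10.4, 9.3]
opening: 0.0198
```

```bash
python3 - <<'E'
from h import *
st()
E
```

```text
t 15.90 cover xyz mm [-4.7311 19.8175 39.7216] F tool [-11.3846  -3.803   -8.9349] Fcover [1.4, -11.09, 9.95] torq [-2.4014  0.9906 -0.2036] op 0.01984113790594618
```

Request:
play_rows:
  increments:
    - [[0.15, 0, 0, 0], [0.25, 0, 0, 0], [0.35, 0, 0, 0], [0.35, 0.05, 0.1, 0], [0.35, 0.05, 0.1, 0]]

```text
t: 16.4
tool_pos: [0.5098, 0.3569, 0.117]
orientation: [2.369, 2.041, -0.053]
force: [-8.7, -11.9, 14.4]
opening: 0.0197
```

```bash
python3 - <<'E'
from h import *
st()
E
```

```text
t 16.40 cover xyz mm [-4.523  21.0362 39.6088] F tool [-13.593   -7.0449 -13.9017] Fcover [1.21, -13.06, 15.99] torq [-2.607   1.5714 -0.2456] op 0.01965436488522394
```

Request:
play_rows:
  increments:
    - [[0, 0, 0, 0], [0, 0, 0, 0], [0, 0, 0, 0], [0, 0, 0, 0]]
  jaw: 5

```text
t: 16.8
tool_pos: [0.5098, 0.3571, 0.1168]
orientation: [2.369, 2.042, -0.053]
force: [-0.2, -0.4, 0.6]
opening: 0.0465
```

Request:
play_rows:
  increments:
    - [[0, 0, -2, 0], [0, 0, -5, 0], [0, 0, -9, 0], [-1, -0.2, -13, 0], [-2.3, -0.1, -14.4, 0]]
  jaw: 9

```text
t: 17.3
tool_pos: [0.509, 0.3405, 0.2668]
orientation: [2.367, 2.042, -0.042]
force: [0.4, 0.6, 0.3]
opening: 0.0852
```

Request:
play_rows:
  increments:
    - [[0, 0, 0, 0], [0, 0, 0, 0], [0, 0, 0, 0]]

```text
t: 17.6
tool_pos: [0.5083, 0.3403, 0.2644]
orientation: [2.367, 2.043, -0.047]
force: [0.1, -0.6, 0.4]
opening: 0.0896
```

```bash
python3 - <<'E'
from h import *
shift([.50,.33,.26],1.4275);snap("wrist","w16");st()
s=load("w16")["im"];b=cv2.resize(s[185:315,250:400],None,fx=5,fy=4.5,interpolation=3)
cv2.imwrite("pics/c16.png",b)
E
```

```text
t 17.6 pos [0.5083 0.3403 0.2644] yaw 1.423984238542277 tiltz [-0.0133 -0.0303 -0.9995] F [ 0.0929 -0.5922  0.3857] op 0.08960994422994877
shift cm [-1.1231 -0.6672  0.4783] turn -0.0035157614577228102
t 17.65 cover xyz mm [ 69.6695   4.3474 166.6186] F tool [-0.1052  0.0117  0.2212] Fcover [-0.1, -0.11, -0.19] torq [ 0.0169 -0.0124 -0.0242] op 0.09003170636788209
```

View pics/c16.png

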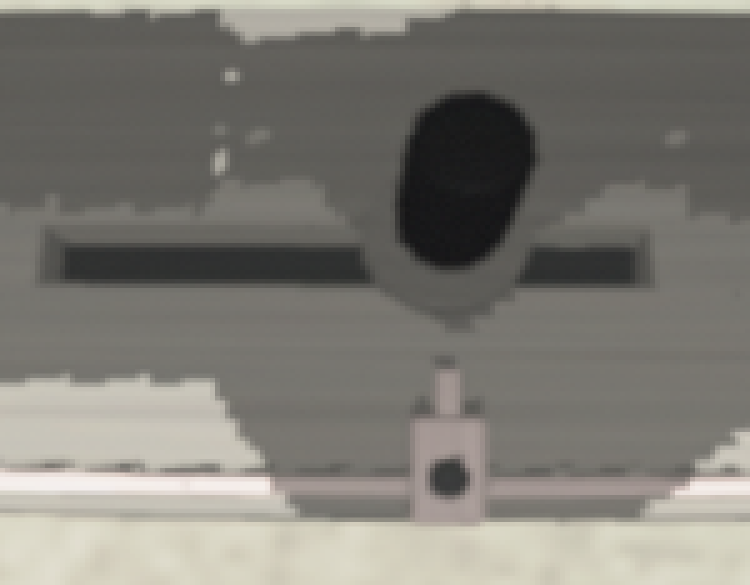

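```bash
python3 - <<'E'
from h import *
W=load("w16");im=W["im"]
b=cv2.resize(im[225:275,310:370],None,fx=12,fy=11,interpolation=3).astype(float);cv2.imwrite("pics/c17.png",np.clip((b-50)*2.6,0,255).astype(np.uint8))
D=W["d"]
# depth mask height map: collar pixels 5..11 mm above the face
H=[];
for v in range(230,262):
    for u in range(310,366):
        p=dpt(W,u,v,True)-C0;q=np.array([p@xc,p@yc,p@zc])*1e3
        if 5<q[2]<12: H.append(q)
H=np.array(H);print(len(H),H.min(0),H.max(0))
for x in range(-4,14,3):
    k=H[abs(H[:,0]-x)<1.5];
    if len(k)>5: print(x,np.percentile(k[:,1],[2,98]),np.percentile(k[:,1],[2,98]).mean(),np.median(k[:,2]))
E
```

```text
405 [-9.0668  3.0793  5.1328] [12.9561 33.7199 11.257 ]
-4 [ 3.1171 33.6857] 18.401417741015013 8.32482435780637
-1 [ 3.1526 33.6196] 18.386135880089626 8.603525335434664
2 [ 3.1942 32.6881] 17.94114939417578 8.715925386891591
5 [ 5.5759 31.7294] 18.65261733264854 8.734098561870063
8 [ 6.8976 30.2466] 18.572122584889865 8.821926020908787
11 [10.5833 27.0885] 18.835879160742287 8.669143335405705
```

View pics/c17.png

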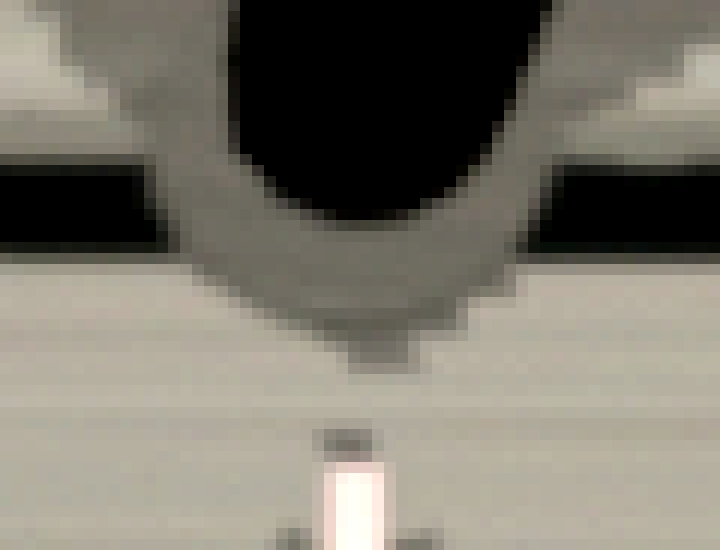

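```bash
python3 - <<'E'
from h import *
W=load("w16")
def g(u,v,h):
    p=onplane(ray(W,u,v,True),C0+h*zc,zc)-C0; return (np.array([p@xc,p@yc])*1e3).round(2)
f=lambda x,y:(310+x/12,225+y/11)
F=lambda x,y:(250+x/5,185+y/4.5)
print("slot",g(*F(41,258),0),g(*F(652,258),0))
print("ptr top",[g(*f(354,465),h) for h in(0,.003,.006)],"foot",g(*f(347,430),0))
for h in (.008,): print("collar",[g(*f(x,y),h) for x,y in((143,170),(562,170),(172,250),(523,250))])
print("handle top",[g(*F(x,145),.066) for x in(414,536)], "handle base",g(*f(362,218),.014))
E
```

```text
slot [  1.28 -57.93] [ 0.55 58.35]
ptr top [array([24.51, 19.54]), array([24.96, 19.45]), array([25.41, 19.37])] foot [21.52 18.98]
collar [array([0.85, 3.08]), array([ 0.66, 35.3 ]), array([7.68, 5.37]), array([ 7.52, 32.24])]
handle top [array([-4.57, 12.54]), array([-4.7 , 31.45])] handle base [ 6.14 19.72]
```

```bash
python3 - <<'E'
from h import *
snap("side","s16")
def fit(P):
    A=np.c_[P[:,:2],np.ones(len(P))];k=np.ones(len(P),bool)
    for _ in range(6):
        co=np.linalg.lstsq(A[k],P[k,2],rcond=None)[0];r=P[:,2]-A@co;k=abs(r)<max(1.5,0)
    return co,k.sum(),r[k].std()
for tag in("w1","w15","w16"):
    W=load(tag);F=[];C=[];T=[]
    for v in range(190,300,1):
        for u in range(225,425,1):
            p=dpt(W,u,v,True)-C0;q=np.array([p@xc,p@yc,p@zc])*1e3
            if abs(q[2])<4 and abs(q[1])<80 and abs(q[0])<40 and not(abs(q[0])<10) and not (abs(q[1]-20)<25): F.append(q)
            if 5<q[2]<12 and abs(q[1]-18)<15 and -12<q[0]<13: C.append(q)
            if 62<q[2]<70 : T.append(q)
    for n,P in(("face",F),("collar",C),("top",T)):
        P=np.array(P)
        if len(P)>30:
            co,k,s=fit(P);print(tag,n,k,"slopes deg x,y",np.degrees(np.arctan(co[:2])).round(2),"z at (0,19)",co@[0,19,1],"centroid",np.median(P,0),"std",s)
a=load("s16")["im"];cv2.imwrite("pics/s16c.png",cv2.resize(a[150:210,310:360],None,fx=10,fy=10,interpolation=3))
E
```

```text
w1 face 6790 slopes deg x,y [-0.02 -0.03] z at (0,19) -0.6721695729550635 centroid [ 11.4655 -25.3763  -0.647 ] std 0.6550287346791251
w15 face 6626 slopes deg x,y [ 0.   -0.04] z at (0,19) -0.6560510370417088 centroid [ 11.3868 -24.6682  -0.6303] std 0.6563331978401368
w15 collar 344 slopes deg x,y [ 1.34 -1.45] z at (0,19) 7.962249282971678 centroid [ 5.4536 15.3274  8.0502] std 0.6773662129377659
w15 top 443 slopes deg x,y [ 0.64 -0.28] z at (0,19) 65.80366662103755 centroid [-3.4708 17.1903 65.684 ] std 0.6312635203635233
w16 face 6657 slopes deg x,y [-0.03 -0.04] z at (0,19) -0.6430178881083709 centroid [ 11.3956 -24.2837  -0.6245] std 0.6568352611285382
w16 collar 367 slopes deg x,y [ 1.88 -2.78] z at (0,19) 8.45918582845903 centroid [ 4.9124 15.1372  8.6804] std 0.6699087775779052
w16 top 446 slopes deg x,y [ 1.97 -1.95] z at (0,19) 66.2818206450982 centroid [-4.7586 21.1794 65.9822] std 0.6237820159182037
```

View pics/s16c.png

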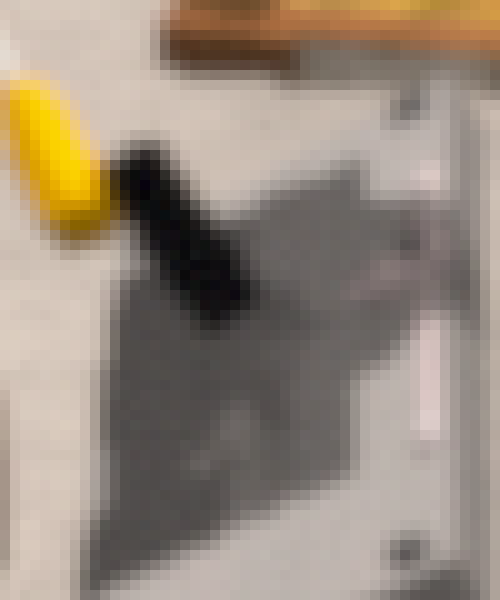

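```bash
python3 - <<'E'
from h import *
T=C0+.0655*zc+.0205*yc-.003*xc; xh=np.array([yc[1],-yc[0],0]); t=T-.0065*xh+[0,0,.023]; print(T,t)
shift(t+[0,0,.02],1.4275)
E
```

```text
[0.4982 0.358  0.1402] [0.4918 0.3589 0.1632]
t 17.7 pos [0.5082 0.3403 0.2642] yaw 1.4242388226997265 tiltz [-0.0138 -0.0306 -0.9994] F [0.1861 1.2034 0.6698] op 0.09014785396349485
shift cm [ 1.8665 -1.818   8.0592] turn -0.00326117730027331
```

Request:
play_rows:
  increments:
    - [[1, -1, 0, 0], [1.87, -1.82, 0, 0], [1.87, -1.82, 2, 0], [1.87, -1.82, 4.5, 0], [1.87, -1.82, 6.5, 0]]
  jaw: 0
  squeeze: 20

```text
t: 18.2
tool_pos: [0.4907, 0.3605, 0.1972]
orientation: [2.366, 2.045, -0.049]
force: [0.7, 0.6, 0.5]
opening: 0.0544
```

Request:
play_rows:
  increments:
    - [[0, 0, 0.5, 0], [0, 0, 0.5, 0]]

```text
t: 18.4
tool_pos: [0.4892, 0.3608, 0.1908]
orientation: [2.366, 2.047, -0.053]
force: [-0.3, -0.7, 0.6]
opening: 0.0388
```

```bash
python3 - <<'E'
from h import *
shift([.4918,.3589,.1632],1.4275);st()
snap("wrist","w18");snap("side","s18")
b=cv2.resize(load("w18")["im"][185:390,240:400],None,fx=2.5,fy=2.5,interpolation=3)
a=cv2.resize(load("s18")["im"][110:210,300:360],None,fx=5,fy=5,interpolation=3)
cv2.imwrite("pics/c18.png",np.hstack([a[:500],b[:500]]))
E
```

```text
t 18.4 pos [0.4892 0.3608 0.1908] yaw 1.4266869939583986 tiltz [-0.0173 -0.0323 -0.9993] F [-0.2675 -0.7154  0.5514] op 0.038816792626293894
shift cm [-0.0541  0.317   2.7556] turn -0.000813006041601394
t 18.40 cover xyz mm [ 14.2     21.9538 113.9276] F tool [-0.765  -0.1685 -0.5233] Fcover [0.13, -0.75, 0.56] torq [ 0.0018  0.001  -0.0294] op 0.038816792626293894
```

View pics/c18.png

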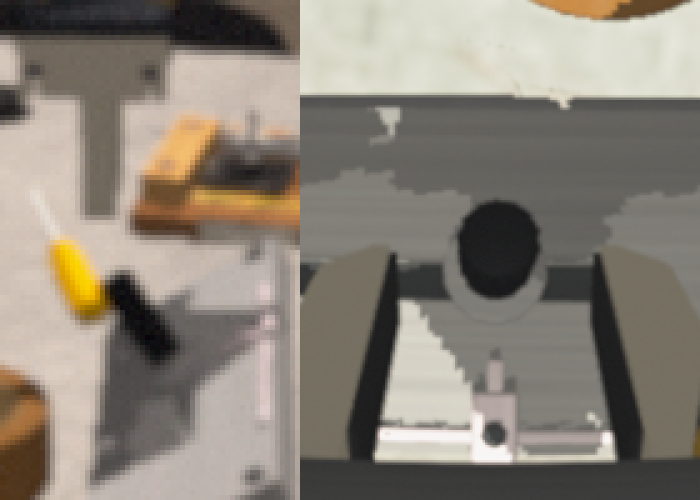

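Request:
play_rows:
  increments:
    - [[-0.05, 0.3, 0.5, 0], [-0.05, 0.3, 1, 0], [-0.05, 0.3, 1.5, 0], [-0.05, 0.3, 1.8, 0], [-0.05, 0.3, 1.8, 0]]

```text
t: 19.0
tool_pos: [0.493, 0.3593, 0.1744]
orientation: [2.366, 2.046, -0.049]
force: [-0.1, -0.8, -0.2]
opening: 0.0006
```

```bash
python3 - <<'E'
from h import *
shift([.4918,.3589,.1632],1.4275);st()
snap("wrist","w19");snap("side","s19")
b=cv2.resize(load("w19")["im"][185:390,240:400],None,fx=2.5,fy=2.5,interpolation=3)
a=cv2.resize(load("s19")["im"][110:210,300:360],None,fx=5,fy=5,interpolation=3)
cv2.imwrite("pics/c19.png",np.hstack([a[:500],b[:500]]))
E
```

```text
t 19.0 pos [0.493  0.3593 0.1744] yaw 1.4260696704697193 tiltz [-0.015  -0.031  -0.9994] F [-0.1166 -0.8082 -0.2046] op 0.0005848504826997809
shift cm [-0.0228 -0.0975  1.1182] turn -0.0014303295302804386
t 19.00 cover xyz mm [ 9.392  21.0545 97.766 ] F tool [-0.8094  0.0035  0.2313] Fcover [-0.1, -0.82, -0.18] torq [ 0.0607 -0.0486 -0.0475] op 0.0005848504826997809
```

View pics/c19.png

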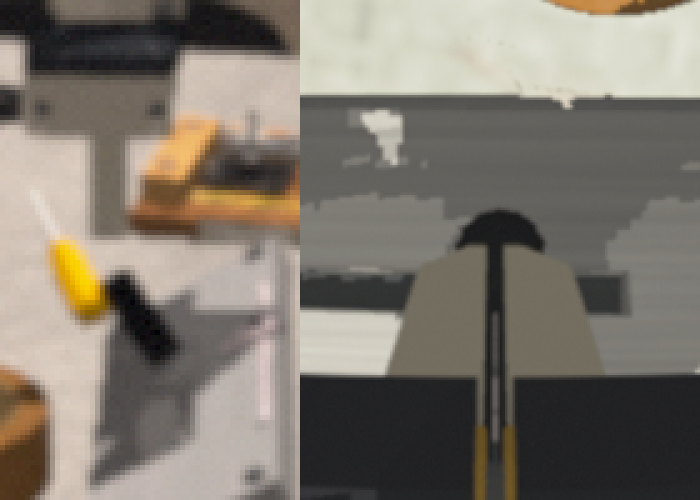

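Request:
play_rows:
  increments:
    - [[0, -0.1, 0.2, 0], [0, -0.1, 0.45, 0], [0, -0.1, 0.7, 0], [0, -0.1, 0.7, 0]]

```text
t: 19.5
tool_pos: [0.4919, 0.3594, 0.1675]
orientation: [2.366, 2.046, -0.049]
force: [-0.6, 0.6, 0.5]
opening: 0.0008
```

```bash
python3 - <<'E'
from h import *
st()
E
```

```text
t 19.50 cover xyz mm [ 5.0585 20.9261 92.353 ] F tool [ 0.4878 -0.6617 -0.4658] Fcover [-0.34, 0.5, 0.72] torq [-0.004   0.0401  0.0236] op 0.0008311323180357995
```

Request:
play_rows:
  increments:
    - [[0, 0.1, 0.17, 0], [0, 0.2, 0.35, 0], [0, 0.25, 0.43, 0], [0, 0.25, 0.43, 0]]

```text
t: 19.9
tool_pos: [0.4944, 0.3588, 0.163]
orientation: [2.366, 2.046, -0.049]
force: [0.2, -0.8, 0.6]
opening: 0.0006
```

```bash
python3 - <<'E'
from h import *
st()
E
```

```text
t 19.90 cover xyz mm [ 4.9567 20.6795 87.174 ] F tool [-0.7862  0.2966 -0.5557] Fcover [0.55, -0.77, 0.35] torq [ 0.0002 -0.005   0.0015] op 0.0006196740144751773
```

Request:
play_rows:
  increments:
    - [[0, 0.07, 0.13, 0], [0, 0.15, 0.26, 0], [0, 0.22, 0.39, 0], [0, 0.25, 0.43, 0]]

```text
t: 20.3
tool_pos: [0.4967, 0.3582, 0.1584]
orientation: [2.366, 2.046, -0.05]
force: [-0.2, -0.2, 0.1]
opening: 0.0005
```

```bash
python3 - <<'E'
from h import *
st()
E
```

```text
t 20.30 cover xyz mm [ 4.7521 20.438  81.9635] F tool [-0.2539 -0.1702 -0.0993] Fcover [-0.09, -0.25, 0.18] torq [0.0572 0.0008 0.038 ] op 0.00046009092976230666
```

Request:
play_rows:
  increments:
    - [[0, -0.3, 0, 0], [0, -0.45, 0.1, 0], [0, -0.45, 0.25, 0], [0, -0.4, 0.4, 0], [0, -0.35, 0.5, 0]]

```text
t: 20.8
tool_pos: [0.4934, 0.359, 0.1549]
orientation: [2.366, 2.046, -0.048]
force: [-4.5, -1.6, 13.2]
opening: 0.0009
```

```bash
python3 - <<'E'
from h import *
st()
snap("side","s20")
a=cv2.resize(load("s20")["im"][110:210,300:360],None,fx=5,fy=5,interpolation=3)
cv2.imwrite("pics/c20.png",a)
E
```

```text
t 20.80 cover xyz mm [ 0.0543 20.8119 80.7407] F tool [ -2.6208  -4.3353 -13.0632] Fcover [2.95, -2.2, 13.52] torq [-0.1882  0.8792 -0.0658] op 0.0008925124459932684
```

View pics/c20.png

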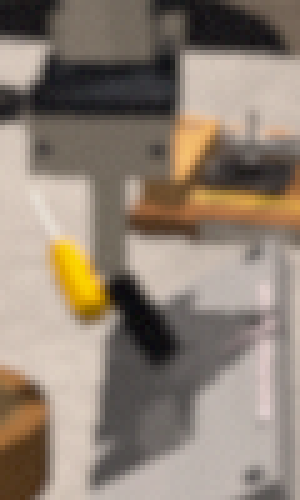

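Request:
play_rows:
  increments:
    - [[0, 0.1, 0.17, 0], [0, 0.17, 0.3, 0], [0, 0.17, 0.3, 0]]

```text
t: 21.15
tool_pos: [0.4956, 0.36, 0.1555]
orientation: [2.366, 2.047, -0.042]
force: [-8.4, -1.3, 17.7]
opening: 0.0008
```

```bash
python3 - <<'E'
from h import *
st()
E
```

```text
t 21.15 cover xyz mm [ 2.1114 22.0571 80.1873] F tool [ -3.0296  -8.2332 -17.5943] Fcover [1.86, -2.51, 19.41] torq [-0.2614  1.388  -0.0126] op 0.0007696531466274267
```

Request:
play_rows:
  increments:
    - [[0, -0.1, -1, 0], [0, -0.1, -4, 0], [-1, 0, -8, 0], [-2, 0.6, -10.5, 0], [-2, 0.6, -10.5, 0]]
  jaw: 9

```text
t: 21.65
tool_pos: [0.5025, 0.3424, 0.2669]
orientation: [2.365, 2.044, -0.029]
force: [-0.0, 0.6, 0.8]
opening: 0.0359
```

Request:
play_rows:
  increments:
    - [[0, 0, 0, 0], [0, 0, 0, 0], [0, 0, 0, 0], [0, 0, 0, 0]]

```text
t: 22.05
tool_pos: [0.5018, 0.3423, 0.2655]
orientation: [2.365, 2.045, -0.032]
force: [1.3, 0.1, -0.3]
opening: 0.0681
```

```bash
cat > meas.py <<'E'
from h import *
import sys
tag=sys.argv[1]
shift([.50,.33,.26],1.4275);snap("wrist",tag)
def fit(P):
    A=np.c_[P[:,:2],np.ones(len(P))];k=np.ones(len(P),bool)
    for _ in range(6):
        co=np.linalg.lstsq(A[k],P[k,2],rcond=None)[0];r=P[:,2]-A@co;k=abs(r)<1.5
    return co,k.sum(),r[k].std()
W=load(tag);F=[];C=[];T=[]
for v in range(190,300):
    for u in range(225,425):
        p=dpt(W,u,v,True)-C0;q=np.array([p@xc,p@yc,p@zc])*1e3
        if abs(q[2])<4 and abs(q[1])<80 and abs(q[0])<40 and not(abs(q[0])<10) and not (abs(q[1]-20)<25): F.append(q)
        if 5<q[2]<12 and abs(q[1]-18)<17 and -12<q[0]<13: C.append(q)
        if 62<q[2]<70 : T.append(q)
for n,P in(("face",F),("collar",C),("top",T)):
    P=np.array(P)
    if len(P)>30:
        co,k,s=fit(P);print(tag,n,k,"slopes deg x,y",np.degrees(np.arctan(co[:2])).round(2),"z at (0,19)",co@[0,19,1],"centroid",P.mean(0))
im=W["im"];b=cv2.resize(im[205:280,305:370],None,fx=11,fy=8,interpolation=3).astype(float);cv2.imwrite(f"pics/{tag}c.png",np.clip((b-25)*1.9,0,255).astype(np.uint8))
E
python3 meas.py w21
```

```text
t 22.05 pos [0.5018 0.3423 0.2655] yaw 1.4258470481497614 tiltz [-0.006  -0.0245 -0.9997] F [ 1.2943  0.1446 -0.2925] op 0.06806971235319458
shift cm [-1.2322 -0.0031  0.5855] turn -0.0016529518502386154
w21 face 6429 slopes deg x,y [-0.06 -0.03] z at (0,19) -0.6249177186462517 centroid [ 0.2983 -9.1828 -0.6169]
w21 collar 368 slopes deg x,y [ 2.23 -2.24] z at (0,19) 8.162583768889998 centroid [ 3.5398 16.6091  8.303 ]
w21 top 443 slopes deg x,y [ 1.37 -1.95] z at (0,19) 66.04299481993503 centroid [-4.0534 20.3297 65.7079]
```

View pics/w21c.png

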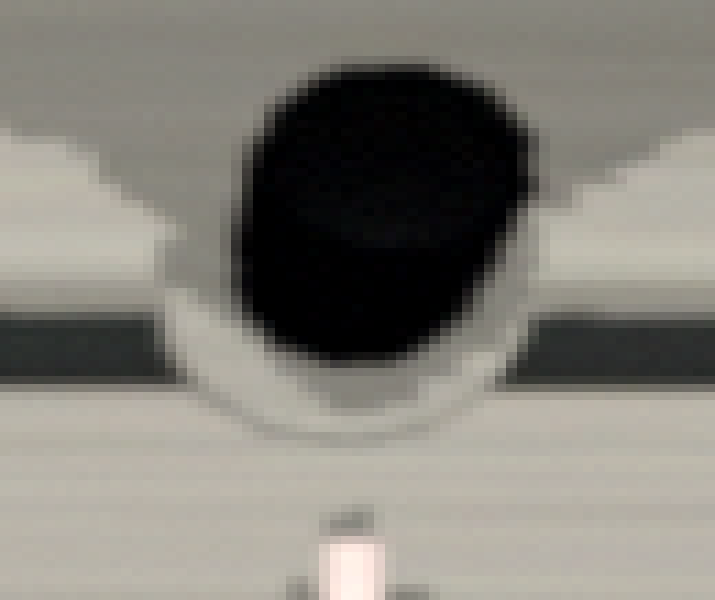

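```bash
python3 - <<'E'
from h import *
t=C0+.0005*xc+.0203*yc+.0815*zc+[0,0,.012];print(t);shift(t,1.4275)
E
```

```text
[0.4933 0.3585 0.1678]
t 22.1 pos [0.5019 0.3423 0.2657] yaw 1.4258793787130815 tiltz [-0.0058 -0.0244 -0.9997] F [-0.3749  1.0006 -0.4966] op 0.07210572788236484
shift cm [ 1.7205 -1.0659  9.7496] turn -0.0016206212869187553
```

Request:
play_rows:
  increments:
    - [[0.8, -0.5, 0, 0], [1.7, -1.05, 1, 0], [1.7, -1.05, 3, 0], [1.7, -1.05, 4, 0], [1.7, -1.05, 5, 0]]
  jaw: 0

```text
t: 22.6
tool_pos: [0.4929, 0.3597, 0.2137]
orientation: [2.365, 2.046, -0.034]
force: [-1.0, 0.7, 0.2]
opening: 0.041
```

Request:
play_rows:
  increments:
    - [[0, 0, 1, 0], [0, 0, 2, 0], [0, 0, 3, 0], [0, 0, 3, 0]]

```text
t: 23.0
tool_pos: [0.4919, 0.3583, 0.1817]
orientation: [2.365, 2.046, -0.039]
force: [0.3, 0.6, -1.1]
opening: 0.0089
```

```bash
python3 - <<'E'
from h import *
t=C0+.0005*xc+.0203*yc+.0815*zc;shift(t,1.4275);st()
E
```

```text
t 23.0 pos [0.4919 0.3583 0.1817] yaw 1.4262754038754846 tiltz [-0.0096 -0.0267 -0.9996] F [ 0.3181  0.6088 -1.0681] op 0.008916663089092782
shift cm [0.1101 0.1444 2.5858] turn -0.0012245961245156423
t 23.00 cover xyz mm [ 12.318   19.9203 104.5676] F tool [0.6777 0.233  1.0484] Fcover [-0.34, 0.65, -1.04] torq [ 0.038  -0.0537  0.0011] op 0.008916663089092782
```

Request:
play_rows:
  increments:
    - [[0.1, 0.15, 0.7, 0], [0.1, 0.15, 1.4, 0], [0.1, 0.15, 2.1, 0], [0.1, 0.15, 2.4, 0], [0.1, 0.15, 2.5, 0]]

```text
t: 23.5
tool_pos: [0.4931, 0.3583, 0.1561]
orientation: [2.365, 2.046, -0.04]
force: [-0.4, -0.2, 0.5]
opening: 0.0004
```

```bash
python3 - <<'E'
from h import *
st()
E
```

```text
t 23.50 cover xyz mm [ 0.513  20.0339 81.8137] F tool [-0.311  -0.4072 -0.5196] Fcover [-0.08, -0.3, 0.66] torq [ 0.0275  0.0508 -0.015 ] op 0.0003989944685828753
```

Request:
play_rows:
  increments:
    - [[0, 0.08, 0.14, 0], [0, 0.13, 0.22, 0], [-0.1, 0.15, 0.25, 0], [-0.15, 0.15, 0.25, 0]]

```text
t: 23.9
tool_pos: [0.4947, 0.3574, 0.1556]
orientation: [2.366, 2.047, -0.036]
force: [-3.8, 0.8, 8.7]
opening: 0.0003
```

```bash
python3 - <<'E'
from h import *
st()
E
```

```text
t 23.90 cover xyz mm [ 1.7832 19.4025 80.5547] F tool [ 0.0645 -3.929  -8.6449] Fcover [0.96, 0.29, 9.44] torq [ 0.1161  0.6981 -0.0468] op 0.00027391002138047273
```

Request:
play_rows:
  increments:
    - [[-0.04, 0.15, 0.22, 0], [-0.08, 0.25, 0.35, 0], [-0.08, 0.25, 0.35, 0]]

```text
t: 24.2
tool_pos: [0.4969, 0.3577, 0.1559]
orientation: [2.366, 2.049, -0.032]
force: [-11.8, -0.6, 19.2]
opening: 0.0007
```

```bash
python3 - <<'E'
from h import *
st()
E
```

```text
t 24.20 cover xyz mm [ 3.7264 20.0015 79.7371] F tool [ -2.7562 -11.7022 -19.1104] Fcover [-0.45, -2.31, 22.45] torq [-0.1724  2.0411 -0.1279] op 0.0007454485394152032
```

Request:
play_rows:
  increments:
    - [[-0.1, 0.1, 0.2, 0], [-0.18, 0.12, 0.22, 0], [-0.18, 0.12, 0.22, 0]]

```text
t: 24.5
tool_pos: [0.4976, 0.3571, 0.1566]
orientation: [2.366, 2.05, -0.028]
force: [-9.6, 0.1, 13.3]
opening: 0.0003
```

```bash
python3 - <<'E'
from h import *
st()
E
```

```text
t 24.50 cover xyz mm [ 4.7801 19.4935 79.9043] F tool [ -1.565   -9.5651 -13.2571] Fcover [-1.58, -1.3, 16.29] torq [0.0324 1.505  0.0381] op 0.00032458268853543425
```

Lift off and measure.

Request:
play_rows:
  increments:
    - [[0, -0.3, -1, 0], [0, -0.3, -4, 0], [-1, 0, -8, 0], [-1.9, 0.4, -10.5, 0], [-1.9, 0.4, -10.5, 0]]
  jaw: 9

```text
t: 25.0
tool_pos: [0.5021, 0.3401, 0.2684]
orientation: [2.366, 2.048, -0.013]
force: [0.3, -0.2, 0.8]
opening: 0.0359
```

Request:
play_rows:
  increments:
    - [[0, 0, 0, 0], [0, 0, 0, 0], [0, 0, 0, 0], [0, 0, 0, 0]]

```text
t: 25.4
tool_pos: [0.5015, 0.3401, 0.267]
orientation: [2.366, 2.048, -0.017]
force: [0.4, -0.5, -0.4]
opening: 0.0678
```

```bash
python3 meas.py w22
```

```text
t 25.4 pos [0.5015 0.3401 0.267 ] yaw 1.4272714896444234 tiltz [-0.0001 -0.0163 -0.9999] F [ 0.4044 -0.451  -0.3541] op 0.06781820405540372
shift cm [-1.0062 -0.0068  0.7144] turn -0.00022851035557636123
w22 face 6408 slopes deg x,y [-0.05 -0.05] z at (0,19) -0.6648079181276195 centroid [ 0.6095 -8.8046 -0.6418]
w22 collar 358 slopes deg x,y [ 0.47 -0.41] z at (0,19) 7.48255454773073 centroid [ 3.7956 15.3483  7.4995]
w22 top 443 slopes deg x,y [-0.18  0.12] z at (0,19) 65.29127583833584 centroid [-2.1304 16.3329 65.1971]
```

View pics/w22c.png

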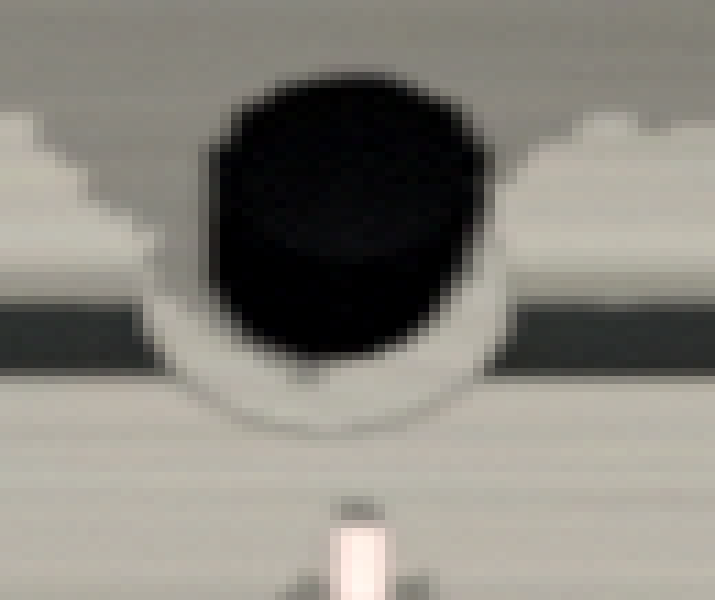

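```bash
python3 - <<'E'
from h import *
W=load("w22")
def g(u,v,h):
    p=onplane(ray(W,u,v,True),C0+h*zc,zc)-C0; return (np.array([p@xc,p@yc])*1e3).round(2)
f=lambda x,y:(305+x/11-.0,205+y/8)
print("ptr",g(*f(358,522),0),g(*f(358,522),.005),"foot",g(*f(358,500),0))
print("collar",[g(*f(x,y),.008) for x,y in((140,310),(517,310),(163,372),(488,372))])
t=C0+.0196*yc+.046*zc-.0015*xc-[0,0,.008];print(t);shift(t,1.4275)
E
```

```text
ptr [24.07 19.5 ] [24.73 19.31] foot [21.45 19.5 ]
collar [array([0.28, 0.74]), array([ 0.14, 32.77]), array([7.62, 2.74]), array([ 7.51, 30.23])]
[0.509  0.3555 0.1161]
t 25.45 pos [0.5016 0.3401 0.2671] yaw 1.427308558109254 tiltz [ 0.0001 -0.0161 -0.9999] F [-0.3903 -0.8611 -0.8624] op 0.0719951720703073
shift cm [ 1.8787  0.4783 15.0783] turn -0.00019144189074626894
```

Request:
play_rows:
  increments:
    - [[1, 0.2, 3, 0], [1.9, 0.45, 6.5, 0], [1.9, 0.45, 9.5, 0], [1.9, 0.45, 12, 0], [1.9, 0.45, 13.5, 0]]
  jaw: 5

```text
t: 25.95
tool_pos: [0.5072, 0.3553, 0.1284]
orientation: [2.366, 2.049, -0.023]
force: [-0.3, -0.2, -0.2]
opening: 0.0505
```

```bash
python3 - <<'E'
from h import *
shift([.509,.3555,.1161],1.4275)
E
```

```text
t 25.95 pos [0.5072 0.3553 0.1284] yaw 1.427540851700079 tiltz [-0.0037 -0.0184 -0.9998] F [-0.3114 -0.1513 -0.2174] op 0.05045155408758856
shift cm [0.0722 0.1767 1.2279] turn 4.085170007872563e-05
```

Request:
play_rows:
  increments:
    - [[0.05, 0.15, 0.6, 0], [0.07, 0.17, 1.2, 0], [0.07, 0.17, 1.2, 0]]
  jaw: 3.2

```text
t: 26.25
tool_pos: [0.5091, 0.3555, 0.1164]
orientation: [2.366, 2.049, -0.023]
force: [0.9, -0.1, -0.7]
opening: 0.0336
```

Request:
play_rows:
  increments:
    - [[0, 0, 0, 0], [0, 0, 0, 0], [0, 0, 0, 0], [0, 0, 0, 0], [0, 0, 0, 0]]
  jaw: 0
  squeeze: 20

```text
t: 26.75
tool_pos: [0.5096, 0.3554, 0.1174]
orientation: [2.366, 2.048, -0.022]
force: [-1.2, -4.3, 6.5]
opening: 0.02
```

```bash
python3 - <<'E'
from h import *
st()
E
```

```text
t 26.75 cover xyz mm [-4.3399 19.57   39.9108] F tool [-4.4957 -0.5676 -6.3843] Fcover [2.74, -4.38, 5.88] torq [-0.7728  0.1694 -0.1146] op 0.02001358405182476
```

Request:
play_rows:
  increments:
    - [[0.1, 0.02, 0.04, 0], [0.2, 0.04, 0.07, 0], [0.2, 0.04, 0.07, 0]]

```text
t: 27.05
tool_pos: [0.5102, 0.3561, 0.1176]
orientation: [2.365, 2.047, -0.025]
force: [-5.1, -7.8, 10.0]
opening: 0.0198
```

```bash
python3 - <<'E'
from h import *
st();snap("wrist","w23")
W=load("w23");P=[]
for v in range(300,360):
  for u in range(295,345):
    p=dpt(W,u,v,True)-C0;q=np.array([p@xc,p@yc,p@zc])*1e3
    if 61<q[2]<70:P.append(q)
P=np.array(P);print(P.mean(0),len(P));A=np.c_[P[:,:2],np.ones(len(P))];print(np.degrees(np.arctan(np.linalg.lstsq(A,P[:,2],rcond=None)[0][:2])))
E
```

```text
t 27.05 cover xyz mm [-3.8621 20.3506 39.8262] F tool [-8.6477 -3.9189 -9.8577] Fcover [1.62, -8.44, 10.65] torq [-1.8409  0.8525 -0.2009] op 0.019777396761497174
[-0.8071 22.2177 65.585 ] 1473
[-1.2923 -2.5614]
```

Request:
play_rows:
  increments:
    - [[0, 0, 0, 0], [0, 0, 0, 0], [0, 0, 0, 0]]
  jaw: 5

```text
t: 27.4
tool_pos: [0.5102, 0.3564, 0.1175]
orientation: [2.365, 2.047, -0.024]
force: [-0.9, 0.3, -0.1]
opening: 0.0393
```

Request:
play_rows:
  increments:
    - [[0, 0, -2, 0], [0, 0, -5, 0], [0, 0, -9, 0], [-1, -0.4, -13, 0], [-2, -0.8, -14.4, 0]]
  jaw: 9

```text
t: 27.9
tool_pos: [0.5012, 0.3419, 0.2671]
orientation: [2.364, 2.048, -0.013]
force: [0.4, 0.7, 0.5]
opening: 0.0795
```

Request:
play_rows:
  increments:
    - [[0, 0, 0, 0], [0, 0, 0, 0], [0, 0, 0, 0]]

```text
t: 28.2
tool_pos: [0.5007, 0.3419, 0.2652]
orientation: [2.364, 2.048, -0.017]
force: [-0.2, 0.8, -0.6]
opening: 0.0896
```

```bash
python3 meas.py w24
```

```text
t 28.2 pos [0.5007 0.3419 0.2652] yaw 1.4277239786034603 tiltz [ 0.0008 -0.0171 -0.9999] F [-0.1762  0.7649 -0.5675] op 0.08962905711850847
shift cm [-1.1787  0.1001  0.5395] turn 0.00022397860346057286
w24 face 6577 slopes deg x,y [-0.02 -0.04] z at (0,19) -0.6580317738059772 centroid [ 1.0208 -8.9497 -0.646 ]
w24 collar 368 slopes deg x,y [ 2.85 -2.45] z at (0,19) 8.192727968759316 centroid [ 3.4556 16.6957  8.361 ]
w24 top 447 slopes deg x,y [ 1.51 -1.79] z at (0,19) 66.14991926713789 centroid [-4.1771 20.4331 65.7945]
```

View pics/w24c.png

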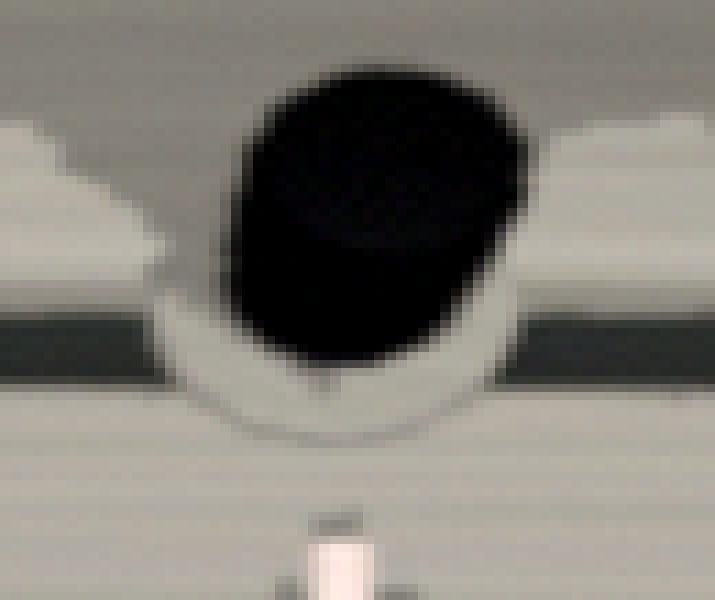

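```bash
python3 - <<'E'
from h import *
W=load("w24")
def g(u,v,h):
    p=onplane(ray(W,u,v,True),C0+h*zc,zc)-C0; return (np.array([p@xc,p@yc])*1e3).round(2)
f=lambda x,y:(305+x/11-.0,205+y/8)
print("ptr",g(*f(342,540),0),g(*f(342,540),.005))
print("collar",[g(*f(x,y),.008) for x,y in((150,320),(527,320),(172,380),(497,380))])
t=C0+.0215*yc+.046*zc-.0015*xc-[0,0,.008];print(t);shift(t,1.4275)
E
```

```text
ptr [24.68 19.71] [25.3  19.54]
collar [array([0.01, 3.21]), array([-0.15, 35.13]), array([7.09, 5.12]), array([ 6.96, 32.52])]
[0.5093 0.3574 0.1161]
t 28.25 pos [0.5005 0.3418 0.2648] yaw 1.4278151796689609 tiltz [ 0.0002 -0.0176 -0.9998] F [-0.362  -0.0453 -1.2471] op 0.09017965609223426
shift cm [ 1.9303  0.604  14.8473] turn 0.0003151796689611075
```

Request:
play_rows:
  increments:
    - [[1, 0.3, 3.5, 0], [1.9, 0.6, 7, 0], [1.9, 0.6, 10.5, 0], [1.9, 0.6, 13, 0], [1.9, 0.6, 14, 0]]
  jaw: 5

```text
t: 28.75
tool_pos: [0.5064, 0.3559, 0.1189]
orientation: [2.365, 2.05, -0.03]
force: [-0.2, 0.6, 1.1]
opening: 0.0546
```

```bash
python3 - <<'E'
from h import *
shift([.5093,.3574,.1161],1.4275)
E
```

```text
t 28.75 pos [0.5064 0.3559 0.1189] yaw 1.4281347846836294 tiltz [-0.0069 -0.0217 -0.9997] F [-0.1603  0.607   1.1284] op 0.054556732673276986
shift cm [0.1996 0.2619 0.2712] turn 0.0006347846836294302
```

Request:
play_rows:
  increments:
    - [[0.2, 0.26, 0.2, 0], [0.2, 0.26, 0.2, 0], [0.2, 0.26, 0.2, 0], [0.2, 0.26, 0.2, 0], [0.2, 0.26, 0.2, 0]]
  jaw: 0
  squeeze: 25

```text
t: 29.25
tool_pos: [0.5099, 0.3573, 0.1183]
orientation: [2.365, 2.049, -0.028]
force: [-1.8, -2.2, 4.2]
opening: 0.0199
```

Request:
play_rows:
  increments:
    - [[0, 0, 0, 0], [0.1, 0, 0.0, 0], [0.2, 0, 0.0, 0]]

```text
t: 29.55
tool_pos: [0.5101, 0.3584, 0.1184]
orientation: [2.364, 2.048, -0.031]
force: [-2.9, -7.8, 4.6]
opening: 0.0202
```

```bash
python3 - <<'E'
from h import *
st()
E
```

```text
t 29.55 cover xyz mm [-3.7969 22.6139 40.7861] F tool [-8.2219 -1.7488 -4.3605] Fcover [0.77, -8.12, 4.82] torq [-1.7485  0.4718 -0.2236] op 0.0202042410743664
```

Request:
play_rows:
  increments:
    - [[0, 0, 0, 0], [0, 0, 0, 0], [0, 0, 0, 0]]
  jaw: 5

```text
t: 29.85
tool_pos: [0.5101, 0.3589, 0.1185]
orientation: [2.364, 2.048, -0.03]
force: [-0.3, 0.9, 0.1]
opening: 0.0395
```

Request:
play_rows:
  increments:
    - [[0, 0, -2, 0], [0, 0, -5, 0], [0, 0, -9, 0], [-1, -0.4, -13, 0], [-2, -0.8, -14.4, 0]]

```text
t: 30.35
tool_pos: [0.5016, 0.3446, 0.2684]
orientation: [2.363, 2.048, -0.018]
force: [0.9, -0.6, 0.0]
opening: 0.0502
```

Request:
play_rows:
  increments:
    - [[0, 0, 0, 0], [0, 0, 0, 0]]

```text
t: 30.55
tool_pos: [0.5018, 0.3448, 0.2683]
orientation: [2.363, 2.048, -0.016]
force: [0.6, 0.2, -0.3]
opening: 0.0503
```

```bash
python3 meas.py w25; python3 - <<'E'
from h import *
t=C0+.0005*xc+.0215*yc+.0825*zc;print(t);shift(t,1.4275)
E
```

```text
t 30.55 pos [0.5018 0.3448 0.2683] yaw 1.4280306486625365 tiltz [ 0.0017 -0.0176 -0.9998] F [ 0.5689  0.2427 -0.2887] op 0.05025144491508882
shift cm [-1.4753  0.0299  0.8535] turn 0.0005306486625364926
w25 face 6403 slopes deg x,y [-0.   -0.04] z at (0,19) -0.6401470832104986 centroid [ 0.4983 -8.9708 -0.624 ]
w25 collar 361 slopes deg x,y [ 2.09 -4.4 ] z at (0,19) 8.921787049027504 centroid [ 3.4533 17.4662  9.0217]
w25 top 431 slopes deg x,y [ 1.84 -4.27] z at (0,19) 66.97436697308774 centroid [-4.434  24.5039 66.067 ]
[0.493  0.3598 0.1567]
t 30.6 pos [0.5013 0.3446 0.2669] yaw 1.428200865787641 tiltz [-0.0005 -0.0189 -0.9998] F [-0.2134  0.932   0.01  ] op 0.05043213348368319
shift cm [ 1.5917 -1.0611 10.986 ] turn 0.0007008657876408364
```

View pics/w25c.png

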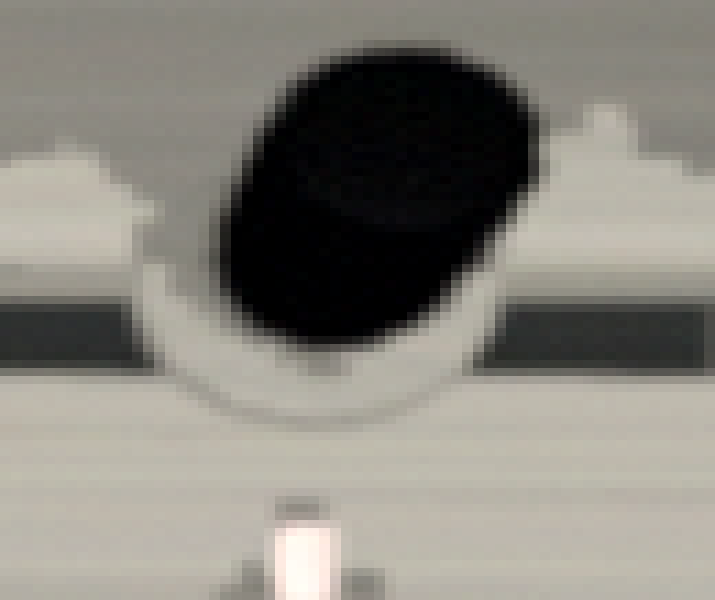

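```bash
python3 - <<'E'
from h import *
t=C0+.0210*yc+.0445*zc-.001*xc-[0,0,.008];print(t);shift(t,1.4275)
E
```

```text
[0.5104 0.3568 0.115 ]
t 30.6 pos [0.5013 0.3446 0.2669] yaw 1.428200865787641 tiltz [-0.0005 -0.0189 -0.9998] F [-0.2134  0.932   0.01  ] op 0.05043213348368319
shift cm [ 1.6188  0.6998 15.156 ] turn 0.0007008657876408364
```

Request:
play_rows:
  increments:
    - [[0.8, 0.3, 3.5, 0], [1.65, 0.75, 7, 0], [1.65, 0.75, 10.5, 0], [1.65, 0.75, 13.5, 0], [1.65, 0.75, 14.5, 0]]
  jaw: 4.5

```text
t: 31.1
tool_pos: [0.5073, 0.3551, 0.1143]
orientation: [2.365, 2.05, -0.036]
force: [-1.1, 0.3, 0.2]
opening: 0.0451
```

```bash
python3 - <<'E'
from h import *
shift([.5104,.3568,.115],1.4275)
E
```

```text
t 31.1 pos [0.5073 0.3551 0.1143] yaw 1.4284872258338437 tiltz [-0.0096 -0.0242 -0.9997] F [-1.0697  0.296   0.2251] op 0.04508304102269275
shift cm [ 0.2082  0.2835 -0.0738] turn 0.0009872258338434747
```

Request:
play_rows:
  increments:
    - [[0.2, 0.28, -0.05, 0], [0.2, 0.28, -0.05, 0], [0.2, 0.28, -0.05, 0], [0.2, 0.28, -0.05, 0], [0.2, 0.28, -0.05, 0]]
  jaw: 0
  squeeze: 60

```text
t: 31.6
tool_pos: [0.5113, 0.3567, 0.1163]
orientation: [2.364, 2.049, -0.033]
force: [-0.5, -3.2, 2.8]
opening: 0.0188
```

```bash
python3 - <<'E'
from h import *
st()
E
```

```text
t 31.60 cover xyz mm [-3.5937 21.0841 38.2696] F tool [-3.3207 -0.0826 -2.6881] Fcover [1.32, -3.25, 2.43] torq [-0.6175 -0.0657 -0.0592] op 0.018778452904460955
```

Request:
play_rows:
  increments:
    - [[0.1, 0.02, 0.03, 0], [0.2, 0.03, 0.06, 0], [0.25, 0.03, 0.06, 0], [0.25, 0.03, 0.06, 0]]

```text
t: 32.0
tool_pos: [0.5118, 0.3578, 0.1164]
orientation: [2.364, 2.047, -0.036]
force: [-3.8, -8.8, 5.9]
opening: 0.0194
```

```bash
python3 - <<'E'
from h import *
st();snap("wrist","w26")
W=load("w26");P=[]
for v in range(300,360):
  for u in range(295,345):
    p=dpt(W,u,v,True)-C0;q=np.array([p@xc,p@yc,p@zc])*1e3
    if 61<q[2]<70:P.append(q)
P=np.array(P);print(P.mean(0),len(P));A=np.c_[P[:,:2],np.ones(len(P))];print(np.degrees(np.arctan(np.linalg.lstsq(A,P[:,2],rcond=None)[0][:2])))
C=[]
for v in range(270,330):
  for u in range(295,345):
    p=dpt(W,u,v,True)-C0;q=np.array([p@xc,p@yc,p@zc])*1e3
    if 4<q[2]<13 and q[0]<12:C.append(q)
C=np.array(C);print(len(C),C.min(0),C.max(0),C.mean(0))
E
```

```text
t 32.00 cover xyz mm [-3.2718 22.2658 38.1561] F tool [-9.3931 -2.5733 -5.6801] Fcover [0.77, -9.24, 6.42] torq [-1.8655  0.7085 -0.2333] op 0.01941346171764005
[-0.8187 24.8632 65.9808] 1216
[-1.2351 -2.3914]
109 [-14.3917  11.3723   6.557 ] [ 6.667  33.2816 10.806 ] [ 5.1326 22.6272  8.5373]
```

Request:
play_rows:
  increments:
    - [[0.15, 0.02, 0.03, 0], [0.3, 0.03, 0.06, 0], [0.35, 0.03, 0.06, 0], [0.35, 0.03, 0.06, 0]]

```text
t: 32.45
tool_pos: [0.5123, 0.3598, 0.1164]
orientation: [2.363, 2.046, -0.04]
force: [-4.6, -9.3, 6.1]
opening: 0.0197
```

```bash
python3 - <<'E'
from h import *
st()
E
```

```text
t 32.45 cover xyz mm [-3.0968 24.2921 38.0975] F tool [-10.0597  -3.2941  -5.8016] Fcover [0.23, -9.88, 6.93] torq [-1.9858  0.9399 -0.1926] op 0.019656904080475154
```

Request:
play_rows:
  increments:
    - [[0, 0.05, 0.08, 0], [-0.1, 0.08, 0.13, 0], [-0.2, 0.08, 0.13, 0], [-0.2, 0.08, 0.13, 0]]
  squeeze: 12

```text
t: 32.85
tool_pos: [0.5129, 0.358, 0.1154]
orientation: [2.363, 2.046, -0.039]
force: [0.6, -0.3, 0.8]
opening: 0.0202
```

```bash
python3 - <<'E'
from h import *
st()
E
```

```text
t 32.85 cover xyz mm [-2.8542 22.5419 36.7296] F tool [-0.196  0.581 -0.761] Fcover [0.89, -0.17, 0.37] torq [-0.1005 -0.0013 -0.0108] op 0.020245761179543097
```

Request:
play_rows:
  increments:
    - [[0, 0, 0, 0], [0, 0, 0, 0], [0, 0, 0, 0]]
  jaw: 5

```text
t: 33.15
tool_pos: [0.5129, 0.3581, 0.1154]
orientation: [2.363, 2.046, -0.039]
force: [1.6, 0.5, 0.1]
opening: 0.039
```

Request:
play_rows:
  increments:
    - [[0, 0, -2, 0], [0, 0, -5, 0], [0, 0, -9, 0], [-1, -0.4, -13, 0], [-2, -0.8, -14.4, 0]]

```text
t: 33.65
tool_pos: [0.5048, 0.3445, 0.2654]
orientation: [2.362, 2.046, -0.027]
force: [0.4, -0.4, 0.9]
opening: 0.0502
```

Request:
play_rows:
  increments:
    - [[0, 0, 0, 0], [0, 0, 0, 0]]
  jaw: 0

```text
t: 33.85
tool_pos: [0.505, 0.3445, 0.2652]
orientation: [2.362, 2.046, -0.026]
force: [-0.4, -0.3, -0.6]
opening: 0.0385
```

```bash
python3 meas.py w27; python3 - <<'E'
from h import *
t=C0+.0005*xc+.0215*yc+.0825*zc;print(t);shift(t,1.4275)
E
```

```text
t 33.85 pos [0.505  0.3445 0.2652] yaw 1.4273475504421853 tiltz [-0.0015 -0.0235 -0.9997] F [-0.4357 -0.2725 -0.6362] op 0.03850884581813347
shift cm [-1.4972 -0.2891  0.5568] turn -0.00015244955781490432
w27 face 6557 slopes deg x,y [-0.03 -0.03] z at (0,19) -0.6190427324349813 centroid [ 1.0713 -8.3966 -0.6067]
w27 collar 359 slopes deg x,y [ 2.63 -2.33] z at (0,19) 8.429455922923134 centroid [ 3.5761 18.4495  8.4862]
w27 top 429 slopes deg x,y [ 2.24 -2.  ] z at (0,19) 66.3980132128285 centroid [-4.4475 23.2388 65.7588]
[0.493  0.3598 0.1567]
t 33.9 pos [0.5045 0.3443 0.2638] yaw 1.4274887772654272 tiltz [-0.0036 -0.0247 -0.9997] F [-0.2966  0.2313 -1.2289] op 0.03419905818068276
shift cm [ 1.6313 -1.362  10.6721] turn -1.12227345727689e-05
```

View pics/w27c.png

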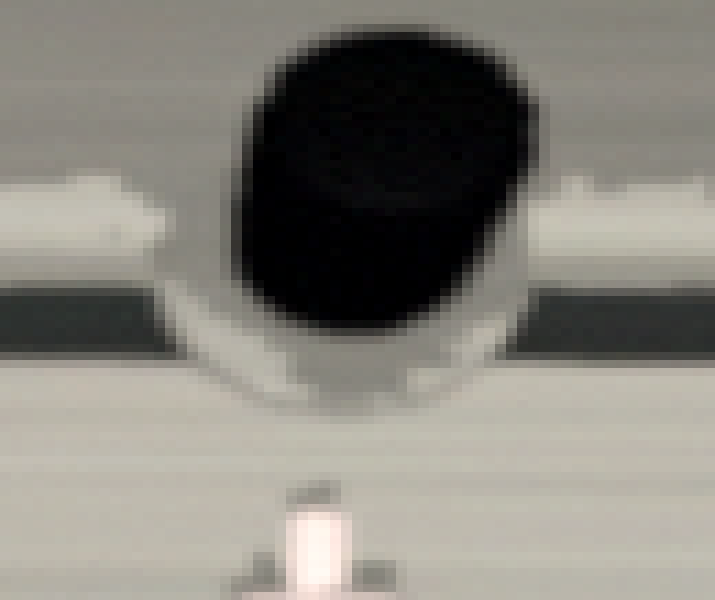

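Request:
play_rows:
  increments:
    - [[0.8, -0.6, 0.5, 0], [1.75, -1.3, 2, 0], [1.75, -1.3, 5, 0], [1.75, -1.3, 8, 0], [1.75, -1.3, 9, 0]]
  jaw: 0

```text
t: 34.4
tool_pos: [0.4903, 0.3605, 0.1666]
orientation: [2.362, 2.048, -0.044]
force: [-0.7, -0.8, -0.9]
opening: 0.0007
```

```bash
python3 - <<'E'
from h import *
t=C0+.0005*xc+.0229*yc+.0818*zc;shift(t,1.4275)
E
```

```text
t 34.4 pos [0.4903 0.3605 0.1666] yaw 1.4286878647198102 tiltz [-0.0115 -0.0293 -0.9995] F [-0.7192 -0.7628 -0.9252] op 0.0006905593006704316
shift cm [0.1349 0.3181 1.0493] turn 0.0011878647198102499
```

Request:
play_rows:
  increments:
    - [[0.13, 0.3, 0.3, 0], [0.13, 0.3, 0.7, 0], [0.13, 0.3, 1.0, 0], [0.13, 0.3, 1.0, 0]]

```text
t: 34.8
tool_pos: [0.4938, 0.3614, 0.1573]
orientation: [2.362, 2.048, -0.042]
force: [0.5, 0.1, 0.4]
opening: 0.0008
```

```bash
python3 - <<'E'
from h import *
st()
E
```

```text
t 34.80 cover xyz mm [ 1.3324 23.2539 82.745 ] F tool [ 0.1566  0.472  -0.4235] Fcover [0.62, 0.17, 0.12] torq [ 0.0449 -0.0247 -0.0246] op 0.0008276258664562384
```

Request:
play_rows:
  increments:
    - [[-0.02, 0.1, 0.2, 0], [-0.03, 0.15, 0.3, 0], [-0.13, 0.17, 0.33, 0], [-0.18, 0.17, 0.33, 0]]

```text
t: 35.2
tool_pos: [0.4958, 0.36, 0.156]
orientation: [2.363, 2.048, -0.037]
force: [-2.8, 0.2, 5.9]
opening: 0.0009
```

```bash
python3 - <<'E'
from h import *
st()
E
```

```text
t 35.20 cover xyz mm [ 2.5753 22.1577 80.5392] F tool [-0.3348 -2.8357 -5.8928] Fcover [0.52, -0.17, 6.52] torq [ 0.1365  0.4735 -0.037 ] op 0.0008688991357285781
```

Request:
play_rows:
  increments:
    - [[-0.04, 0.15, 0.22, 0], [-0.08, 0.25, 0.35, 0], [-0.08, 0.25, 0.35, 0]]

```text
t: 35.5
tool_pos: [0.4985, 0.3603, 0.1563]
orientation: [2.363, 2.049, -0.031]
force: [-8.8, 0.9, 16.8]
opening: 0.0005
```

Request:
play_rows:
  increments:
    - [[-0.1, 0.1, 0.2, 0], [-0.18, 0.12, 0.22, 0], [-0.18, 0.12, 0.22, 0]]

```text
t: 35.8
tool_pos: [0.4996, 0.3594, 0.157]
orientation: [2.363, 2.051, -0.027]
force: [-7.0, 0.3, 11.8]
opening: 0.0002
```

```bash
python3 - <<'E'
from h import *
st()
E
```

```text
t 35.80 cover xyz mm [ 6.4279 22.1141 79.448 ] F tool [ -0.9069  -7.0441 -11.7856] Fcover [-0.17, -0.67, 13.74] torq [0.1016 1.2806 0.0203] op 0.00019397199987347555
```

Request:
play_rows:
  increments:
    - [[0, -0.3, -1, 0], [0, -0.3, -4, 0], [-1, 0, -8, 0], [-1.9, 0.4, -10.5, 0], [-1.9, 0.4, -10.5, 0]]
  jaw: 9

```text
t: 36.3
tool_pos: [0.504, 0.3426, 0.269]
orientation: [2.363, 2.048, -0.012]
force: [1.0, -0.0, 0.4]
opening: 0.0358
```

Request:
play_rows:
  increments:
    - [[0, 0, 0, 0], [0, 0, 0, 0], [0, 0, 0, 0]]

```text
t: 36.6
tool_pos: [0.5035, 0.3425, 0.2678]
orientation: [2.363, 2.048, -0.015]
force: [-0.7, -0.2, -0.6]
opening: 0.0602
```

```bash
python3 meas.py w28
```

```text
t 36.6 pos [0.5035 0.3425 0.2678] yaw 1.428274615558631 tiltz [ 0.0023 -0.0171 -0.9999] F [-0.6901 -0.1742 -0.6114] op 0.06024663811837158
shift cm [-1.2723 -0.1695  0.7985] turn 0.0007746155586310088
w28 face 6444 slopes deg x,y [-0.05 -0.05] z at (0,19) -0.6547742950506052 centroid [ 0.9287 -8.8201 -0.6337]
w28 collar 357 slopes deg x,y [0.41 0.29] z at (0,19) 7.426635601084503 centroid [ 3.4024 17.72    7.4297]
w28 top 443 slopes deg x,y [0.24 0.11] z at (0,19) 65.33138167051015 centroid [-2.2043 18.8823 65.1997]
```

View pics/w28c.png

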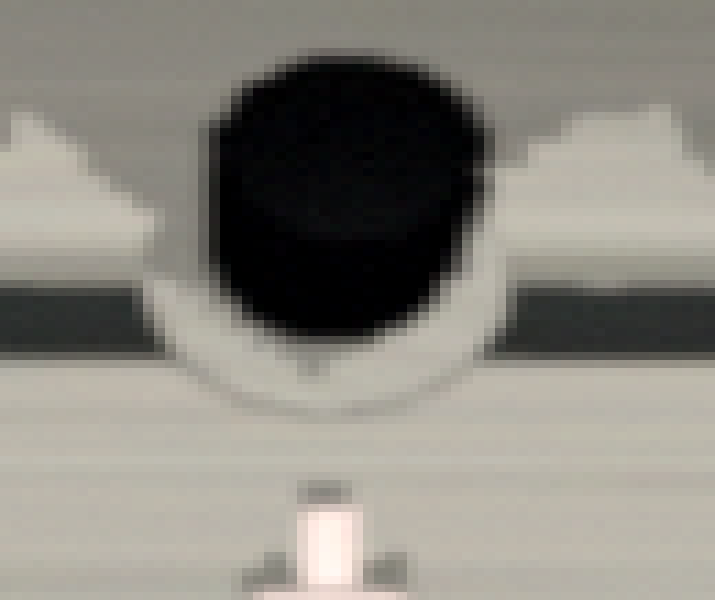

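```bash
python3 - <<'E'
from h import *
W=load("w28")
def g(u,v,h):
    p=onplane(ray(W,u,v,True),C0+h*zc,zc)-C0; return (np.array([p@xc,p@yc])*1e3).round(2)
f=lambda x,y:(305+x/11,205+y/8)
print("ptr",g(*f(330,507),0),g(*f(330,507),.005))
print("collar",[g(*f(x,y),.008) for x,y in((142,293),(514,293),(165,355),(488,355))])
snap("side","s28");cv2.imwrite("pics/s28c.png",cv2.resize(load("s28")["im"][130:400,280:420],None,fx=2.2,fy=2.2,interpolation=3))
E
```

```text
ptr [24.43 19.74] [25.1  19.58]
collar [array([0.42, 3.52]), array([ 0.24, 35.14]), array([7.77, 5.53]), array([ 7.62, 32.86])]
```

View pics/s28c.png

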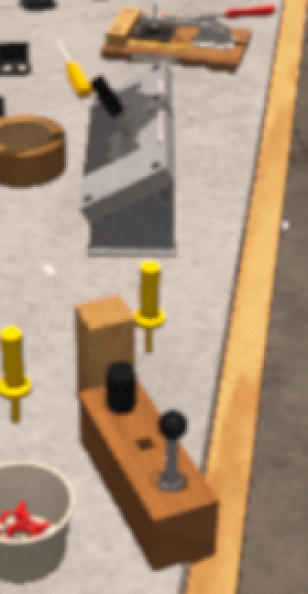

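The probe is square and flush, with its collar centre at y≈19.3 mm against 19.6–19.7 mm for the pointer. The gauges and block look untouched, so I'm handing in.

```bash
python3 - <<'E'
from h import *
print(read_state()["t"]); print(close_job())
E
```

```text
36.7
the job is handed in; nothing more can be done
None
```

The probe is in the carriage's socket in line with the pointer, its collar flush on the cover. I handed the job in at 36.7 s with the gripper open and clear of everything; no verdict was reported.

- **What I did:**
  - I took the probe from the middle rack hole and tilted it about 30° in the jaws, against the slot's lower wall.
  - I slid it along the slot until the normal force dropped and the side force rose, about 16 mm from the middle on the side away from the pointer.
  - I then pulled the carriage across with it and pressed it in.
- **What went wrong on the way:** The first seating was about 2.6 mm short of the pointer and slightly tilted. After a second pull it leaned about 2°. Straightening it slid it back short, so I pulled it past the pointer and pressed it square again.
- **Flush:** In the last wrist view, the collar's top face is 8.1 mm above the cover for an 8 mm collar. It is tilted less than 0.5°, and the handle's top is 66.0 mm above the cover, as expected.
- **In line:** The collar's centre is about 0.3–0.5 mm short of the pointer along the slot, by rays in the same image.
- **Bystanders:** In the last side view the two gauges and the wooden block stand as they did at the start.
- **Measurement disagreement:** The wrist camera and the two fixed cameras differed by about 2 mm on where the cover stands. I judged the final alignment within single wrist images only.

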